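Check a regulator spring on the bench spring tester and sort it

TASK

Stand the coil spring from the cork mat gently on the tester's plate, over its centring stub. Press the black palm knob down until the yellow pointer is level with the red height marker, hold it there for a good second while you read the force, and do not press well past the marker or overload the plate. Let the knob come back up and stand the spring in the green tray if it carried 12 N or more at the marker, in the red tray if less; leave the spare spring and everything else alone.

Things in the scene. Friction and masses are not known exactly. Their poses are not given: they have to be found in the camera images.
- tester: blue bench spring tester, fixed. Origin on the table under the ram axis; x points from its open front to the column, z up. Base x -75 to 125, y -135 to 75, 35 mm high. Column 42 x 40 mm centred at x = 87; head 44 mm wide, x -24 to 108, 190 to 220 mm high, overhangs the plate. Bring the spring in and out from the front, gripper slanted 35 to 45 degrees; nothing in front tops the plate
- platen: round steel tester plate, 64 mm across, on the ram axis, its top 45 mm above the table. Origin at the centre of its top, z up. A coned stub 19 mm across rises 9 mm from its centre; the spring goes over it with 3 mm play all round. The ram's foot hangs 135 mm above while the knob is up. It gives 0.05 mm per newton. Over 30 N overloads it; over 10 N with the knob up means a spring set down too hard
- knob_top (a point): centre of the flat top (36 mm across) of the black palm knob, 48 mm wide, 22 mm tall, 341 mm above the table at rest. It is pushed straight down, at most 97 mm; a return spring lifts it again: 2 N at the top, 4.2 N when 89 mm down, plus 0.5 N friction and 12 N per m/s. The ram's foot, a flat disc of 36 mm, lies 161 mm below this point and presses on the spring
- pointer (a point): tip of the yellow pointer that moves with the ram's foot; it lies 3 mm above the foot's underside, 58 mm behind and 42 mm to the left (+y of the tester) of the ram axis
- marker_line (a point): edge of the red height marker on the steel scale beside the column, 87 to 91 mm below the pointer's place at rest; its height differs from case to case. The pointer is level with it when both have the same height (within 2 mm); the spring is then 44 to 48 mm tall. More than 4 mm past it is too far
- dial (a joint): needle of the white force dial, 76 mm across, face up on the deck to the right of the plate (seen from the tester's front). It turns clockwise 0.15 rad for each newton on the plate, from 0 when the plate is empty; a long black tick every 5 N, a red tick at 12 N (1.8 rad). A standing spring alone reads 0.8 N, which stays in the reading
- max_hand (a joint): thin red maximum hand on the same dial and the same scale (0.15 rad per newton): the needle carries it along and it stays at the highest force yet, 0 at the start. It decides the sorting at the end: beyond the red tick (1.8 rad) or not
- spring_1_mid (a point): a steel coil spring, 32 mm outside, bore 25 mm, 60 mm tall, 80 g, upright; point on its axis 30 mm above its foot, z along the axis. Grip it 10 to 40 mm above its foot. Of the two springs one stands on the cork mat (to be tested), the other, the spare, on the stock board. They look alike but one has about 1.2 N/mm and the other 0.55; either may be on the mat
- spring_2_mid (a point): the other spring, same sizes and same point
- spring_1: spring 1, origin at the centre of its foot
- spring_2: spring 2, origin at the centre of its foot
- mat: square cork mat 60 x 60 x 4 mm, fixed; origin at the centre of its underside. The spring to be tested stands near its centre
- stock: dark wooden stock board 70 x 140 mm, 4 mm thick, with two fixed brass fittings and the spare spring between them; origin at the centre of its underside
- tray_green_in (a point): centre of the inner floor (4 mm above the table) of the green sorting tray for good springs, 130 x 130 mm outside, walls 4 mm thick and 16 mm high, fixed; axes along its sides
- tray_red_in (a point): the same for the red sorting tray for weak springs; the two trays may change places
- regulator: bystander: brass gas regulator with two small gauges, about 110 mm across, 50 mm tall
- bonnet: bystander: brass regulator bonnet, 52 mm across, 46 mm tall
- paddle: bystander: graphite paddle 230 mm long with a wooden handle
- frit_jar: bystander: small green glass jar 48 mm across, 60 mm tall
- wrench: bystander: steel wrench 170 mm long
- cone_jig: bystander: brass flaring cone 44 mm across, 56 mm tall
There are look-alikes about, which are no part of the job. What is shaped like the spring_1 but orange or turquoise is not meant. Of the things shaped like the part that bears tray_green_in, the green one is meant.

How it is judged:
By the outcome, as a careful person would: the job done as asked, in the order asked, and still so for the second after the job is handed in, with the robot touching nothing.
It also fails if it takes over 70 s, if anything falls off the work surface, if the arm or the gripper's body presses on something with over 40 N, if the wrist force passes 120 N, or if a joint passes its speed limit or range.

ROBOT

A 6-joint arm with a two-finger parallel gripper is mounted at the origin on the work surface. World frame = base frame: x ahead of the robot, y to its left, z up, the work surface at z = 0. Lengths are in m, angles in rad, forces in N, time in s.
With the tool pointing down it reaches from about 0.25 to 0.85 m from the base axis. Payload 12.5 kg.
Tool frame: the origin (TCP) lies at the very end of the fingers, on their centre line; the grasp point (between the pads) lies robot.grip_depth behind it (robot.grip_depth is the distance from the TCP to the grasp point, in m); z points along the fingers, y is the direction in which the jaws open and shut (so a half turn about z gives the same grasp; the last joint's range is limited). The gripper opens to 93 mm and grips with 3 to 60 N. Pads are 15 mm wide; open, the fingers measure 128 mm over their backs; the gripper's body (75 mm by 188 mm) begins 65 mm behind the grasp point.
Start: joints at [1.26, 0.351, 1.652, -0, 1.139, -0.085], TCP at [0.123, 0.536, 0.219] pointing down, gripper open.
Joint ranges: [-2.75, 2.75], [-0.79, 2.1], [0.01, 2.65], [-1.57, 4.71], [0.07, 3.14], [-2.87, 2.87]. Speed limits (rad/s): [2.22, 2.22, 2.79, 3.14, 3.14, 3.14].

INTERFACE

Orientations are given as a unit quaternion [x, y, z, w].
In Python, from station import get_obs, viewer, job_done, robot gives the robot as it stands.
- The arm moves only by the tool step_arm, never from a script. Its argument "motion" is a list of rows, each a list of 3 entries, a list of its own where there are three numbers: the shift along the tool's x, y, z in m, then the turn, a rotation vector about the tool's x, y, z in rad, then the opening, from -1 (shut) to 1 (fully open). In form: [[[tx, ty, tz], [wx, wy, wz], claw], ...]. A call has 1 to 20 rows; each row is the pose to reach, as a shift and turn from the pose commanded when the call began, along the tool's axes at that moment; what a row does not reach only later rows make up. A row lasts 1/12 s, in which the tool goes at most 41.7 mm and 7.16 degrees, less where a joint would pass 70% of its speed; a pose out of reach is approached as far as the arm can. A call with a gripper value outside its range is refused whole. The fingers move at their own pace and stop on an object; the grip force is fixed at half the most. Time passes only in rows, so rows that repeat a pose let the fingers close. It gives the time, the measured TCP pose, the force and the opening at its end, in the units of the state.
- get_obs(): the state, without advancing time (a new reading comes with each control period).
- viewer.camera(name): name is "scene" or "top" or "wrist"; returns a dict with "color" (420x560x3 uint8, blue, green, red), "fovy" (degrees; the focal length in pixels is half the picture's height over the tangent of half this angle, whatever the lens; pixels are square), "cx", "cy" (the principal point, pixels), "k1" (the pictures are not rectified: a ray, as slopes to the right and down, at radius r is drawn at 1 + k1 r^2 times it, then the intrinsics apply), "camera_from_world" (4x4, takes a point from world to camera coordinates); the wrist camera has in their place "hand_eye" (4x4, takes a point from camera to tool coordinates, whose origin is the TCP and whose axes are the flange's). Camera axes: x right, y down, z forward; pixel columns grow to the right and rows downward; lengths in m; the calibration is good to about 2 mm. A picture is of the moment at which its call begins: read the wrist's pose just before it. There is no depth.
- job_done(): hands the job in, once; it reports no verdict.
The state is a dict: "t": time; "joint_positions": joint angles; "joint_vel": joint speeds; "tau": joint torques, N m; "position": TCP position; "orientation": TCP orientation; "ft_force": force on the tool from outside, world axes, zero at the start; "wrist_torque": the same for the moment, N m; "opening": finger opening in m.
Only numpy, scipy, OpenCV 4.12 (cv2) and the standard library are available. Lean on these libraries where they do the work, as an engineer would, in place of code of your own. Each camera call takes 0.05 s, during which the arm holds its last target. There are 200 camera calls.

## Working session

There is one attempt and no reset: what is moved stays moved. The work goes in short steps, Python scripts to look and compute and a tool call to move; the robot and the scene stay as the last step left them, time stands still between calls to the robot, and variables do not carry over. Pictures are saved under pics/ and viewed, about 8 in all and at most 12, crops included, and the job is handed in when it is done.

Besides the shell and the picture viewer there is one more tool, called after "Call:" by a JSON object that holds its "name" and its "arguments", one argument or row to a line. step_arm: Moves the arm, as the interface text tells. Its arguments: {"type":"object","properties":{"motion":{"type":"array"}},"required":["motion"]}

```bash
mkdir -p pics; ls
cat > h.py <<'E'
import numpy as np, cv2, os
from station import get_obs, viewer, job_done, robot
from scipy.spatial.transform import Rotation as R
def snap(n,f):
    o=get_obs(); c=viewer.camera(n); cv2.imwrite('pics/'+f+'.png',c['color'])
    if n=='wrist':
        T=np.eye(4);T[:3,:3]=R.from_quat(o['orientation']).as_matrix();T[:3,3]=o['position']
        c['cfw']=np.linalg.inv(T@np.array(c['hand_eye']))
    else: c['cfw']=np.array(c['camera_from_world'])
    np.save('pics/'+f+'.npy',c,allow_pickle=True); return c
def load(f): return np.load('pics/'+f+'.npy',allow_pickle=True).item()
def K(c):
    h=c['color'].shape[0]; f=h/2/np.tan(np.radians(c['fovy'])/2)
    return np.array([[f,0,c['cx']],[0,f,c['cy']],[0,0,1.]]), np.array([c['k1'],0,0,0,0.])
def ray(c,uv):
    k,d=K(c); s=cv2.undistortPoints(np.array([[uv]],float),k,d)[0,0]
    W=np.linalg.inv(c['cfw']); v=W[:3,:3]@np.array([s[0],s[1],1]); return W[:3,3],v/np.linalg.norm(v)
def onz(c,uv,z):
    o,v=ray(c,uv); return o+v*(z-o[2])/v[2]
def proj(c,P):
    k,d=K(c); p=c['cfw']@np.append(P,1); 
    r=(p[:2]/p[2]); r2=r@r; r=r*(1+c['k1']*r2); return r*k[0,0]+k[:2,2]
def tri(a,b):
    (o1,v1),(o2,v2)=a,b
    s=np.linalg.lstsq(np.stack([v1,-v2],1),o2-o1,rcond=None)[0]
    p,q=o1+s[0]*v1,o2+s[1]*v2; return (p+q)/2,np.linalg.norm(p-q)
E
python3 - <<'E'
from h import *
a=snap('scene','s0');b=snap('top','t0')
for c in(a,b): print(c['fovy'],c['cx'],c['cy'],c['k1'],np.linalg.inv(c['cfw']).round(3).tolist())
print(robot, getattr(robot,'grip_depth',None)); print(get_obs())
cv2.imwrite('pics/both.png',cv2.resize(np.vstack([a['color'],b['color']]),None,fx=.71,fy=.71))
E
```

```text
pics
42.0947573553148 277.41258598589866 215.87987429092732 0.0759478057970527 [[0.416, 0.564, -0.713, 1.714], [0.909, -0.243, 0.338, -0.484], [0.017, -0.789, -0.614, 1.245], [0.0, 0.0, 0.0, 1.0]]
45.42118722868738 282.40927257649304 204.27784368164876 -0.17508113673281112 [[0.019, -0.982, 0.186, 0.25], [-1.0, -0.022, -0.017, 0.092], [0.021, -0.186, -0.982, 1.626], [0.0, 0.0, 0.0, 1.0]]
<Robot object at 0x7f9bac15fe00> 0.0188
{'t': 0.1, 'joint_positions': array([ 1.26042828e+00,  3.51156208e-01,  1.65231108e+00,  6.18830537e-06,
        1.13908538e+00, -8.46032054e-02]), 'joint_vel': array([ 0.00056232, -0.00187734, -0.00428174, -0.0015561 ,  0.00041173,
        0.0020677 ]), 'tau': array([ 1.19920915e-03, -4.98023915e+01, -2.85702235e+01,  6.99952408e-02,
        2.39873270e-02, -7.12049018e-05]), 'position': array([0.12300738, 0.53577901, 0.21818821]), 'orientation': array([ 1.12644116e-01,  9.93635282e-01, -4.70126261e-04, -9.69346293e-05]), 'ft_force': array([ 0.1140585 ,  0.03621075, -0.01969879]), 'wrist_torque': array([-0.01555503, -0.02049526,  0.00656897]), 'opening': 0.09312109146661415}
```

```bash
python3 -c "
from h import *
for f in('s0','t0'):cv2.imwrite('pics/'+f+'b.png',cv2.resize(load(f)['color'],None,fx=1.42,fy=1.42,interpolation=cv2.INTER_CUBIC))"
```

```text
(no output)
```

View pics/s0b.png

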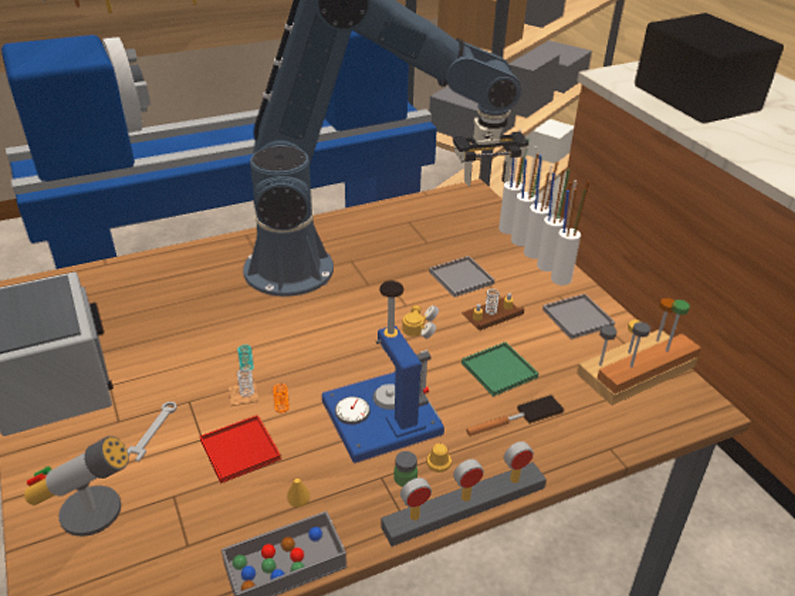

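View pics/t0b.png

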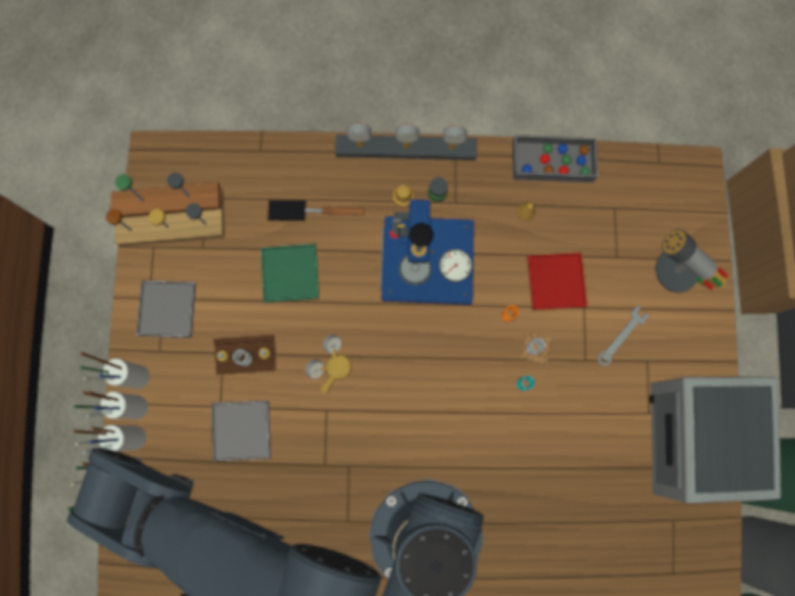

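The scene picture shows the mat with a steel spring at about (243,385), a turquoise coil at (245,355), an orange coil at (281,398), and the spare on the stock board at (492,300). In the top picture they are at (536,346), (525,383), (510,312) and (241,356), with the plate at (415,267) and the dial at (456,265). The steel spring on cork is the one meant. I'll confirm that in a crop and measure.

Run:
```python
from h import *
s,t=load('s0'),load('t0'); f=1.42
g=lambda c,p,z: onz(c,np.array(p)/f,z).round(4)
print('spring',g(t,(536,346),.034),g(s,(244,383),.034))
print('plate',g(t,(415,267),.045),g(s,(387,395),.05))
print('knob',g(t,(421,234),.341),g(s,(391,289),.341))
print('dial',g(t,(456,265),.036))
for p in((384,300),(472,303),(474,219),(386,216)): print('base',g(t,p,.035))
def mask(c,lo,hi):
    h=cv2.cvtColor(c['color'],cv2.COLOR_BGR2HSV); m=cv2.inRange(h,lo,hi)
    n,l,st,ce=cv2.connectedComponentsWithStats(m); i=1+np.argmax(st[1:,4])
    (x,y),(w,hh),a=cv2.minAreaRect(np.argwhere(l==i)[:,::-1].astype(np.float32)); return (x,y),(w,hh),a,st[i,4]
for n,lo,hi in(('green',(65,80,40),(90,255,255)),('red',(0,200,100),(6,255,255))):
  for c in(s,t):
    r=mask(c,lo,hi); print(n,r,onz(c,r[0],.010).round(4))
def crop(c,x,y,w,h,W): 
    x,y,w,h=[int(v/f) for v in(x,y,w,h)]; k=W/w; return cv2.resize(c['color'][y:y+h,x:x+w],(W,int(h*k)),interpolation=cv2.INTER_CUBIC)
A=[crop(s,200,330,120,90,400),crop(t,476,290,120,90,400),crop(s,310,270,150,112,400),crop(t,370,190,120,90,400)]
A=[a[:295] for a in A]
cv2.imwrite('pics/c1.png',np.vstack([np.hstack(A[:2]),np.hstack(A[2:])]))
```

```text
spring [ 0.4296 -0.2438  0.034 ] [ 0.4271 -0.242   0.034 ]
plate [0.6037 0.0339 0.045 ] [0.6056 0.029  0.05  ]
knob [0.6009 0.0345 0.341 ] [0.6099 0.0318 0.341 ]
dial [ 0.6126 -0.0604  0.036 ]
base [0.5277 0.1027 0.035 ]
base [ 0.5252 -0.0974  0.035 ]
base [ 0.7238 -0.1023  0.035 ]
base [0.7257 0.1027 0.035 ]
green ((352.2947082519531, 258.9332580566406), (28.65766716003418, 46.574981689453125), 72.47443389892578, np.int32(889)) [0.5916 0.3291 0.01  ]
green ((203.84999084472656, 191.9499969482422), (36.8774299621582, 37.17103958129883), 86.633544921875, np.int32(1364)) [0.5917 0.3239 0.01  ]
red ((168.67242431640625, 314.9310302734375), (36.02489471435547, 47.72370147705078), 68.19859313964844, np.int32(1505)) [ 0.5856 -0.2988  0.01  ]
red ((391.8617248535156, 197.70294189453125), (35.280391693115234, 35.20369338989258), 85.60128784179688, np.int32(942)) [ 0.5867 -0.2999  0.01  ]
```

View pics/c1.png

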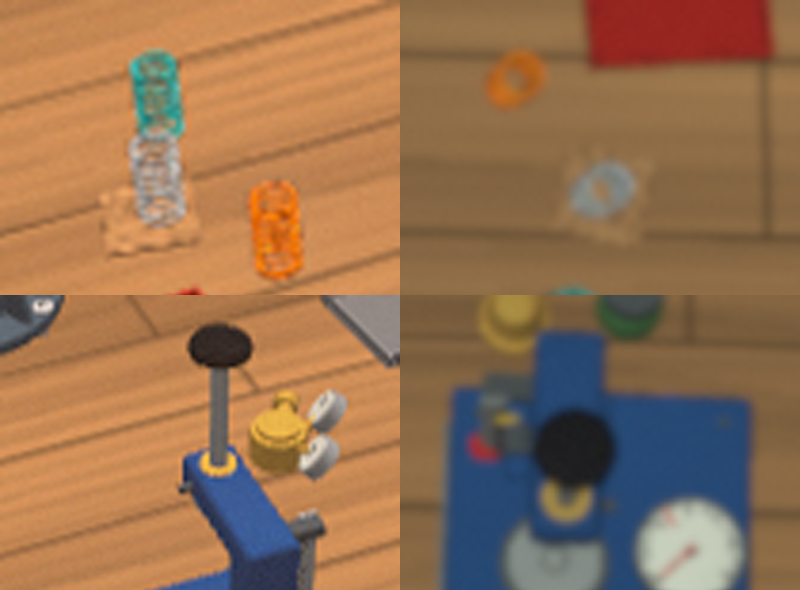

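The crop confirms the steel spring stands on the cork square, with turquoise behind it and orange beside it. The tester faces the robot, with its axis near (0.603, 0.033) and almost no yaw. Next I plan the approach.

```bash
cat >> h.py <<'E'
GD=robot.grip_depth
def ori(az,tilt):  # tool z tilted from down towards azimuth az
    a,t=np.radians(az),np.radians(tilt)
    z=np.array([np.sin(t)*np.cos(a),np.sin(t)*np.sin(a),-np.cos(t)]); y=np.array([-np.sin(a),np.cos(a),0]); return np.stack([np.cross(y,z),y,z],1)
def plan(grasp,az,tilt,back=0,tcp=False,dz=0):
    o=get_obs(); M=R.from_quat(o['orientation']).as_matrix(); N=ori(az,tilt)
    p=np.array(grasp,float)+[0,0,dz]+N[:,2]*((0 if tcp else GD)-back)
    print('shift',(M.T@(p-o['position'])).round(4).tolist(),'turn',R.from_matrix(M.T@N).as_rotvec().round(4).tolist(),'dist',np.linalg.norm(p-o['position']).round(3),'tcp',p.round(3), 't',round(o['t'],2))
E
python3 - <<'E'
from h import *
c=snap('wrist','w0'); print(np.array(c['hand_eye']).round(3).tolist(),c['fovy'])
t=load('t0');f=1.42
for n,p in(('turq',(525,383)),('orange',(510,312))): print(n,onz(t,np.array(p)/f,.03).round(3))
plan([.42,.22,.32],0,20)
E
```

```text
[[-0.001, -0.958, -0.288, 0.08], [1.0, -0.001, 0.0, -0.001], [-0.001, -0.288, 0.958, -0.166], [0.0, 0.0, 0.0, 1.0]] 68.46496781912785
turq [ 0.346 -0.219  0.03 ]
orange [ 0.507 -0.185  0.03 ]
shift [-0.3664, -0.2399, -0.0839] turn [-0.0402, -0.3477, -0.2234] dist 0.446 tcp [0.426 0.22  0.302] t 0.15
```

Call:
{"name": "step_arm", "arguments": {
  "motion": [
    [[-0.366, -0.24, -0.084], [-0.04, -0.348, -0.223], 0.3],
    [[-0.366, -0.24, -0.084], [-0.04, -0.348, -0.223], 0.3],
    [[-0.366, -0.24, -0.084], [-0.04, -0.348, -0.223], 0.3],
    [[-0.366, -0.24, -0.084], [-0.04, -0.348, -0.223], 0.3],
    [[-0.366, -0.24, -0.084], [-0.04, -0.348, -0.223], 0.3],
    [[-0.366, -0.24, -0.084], [-0.04, -0.348, -0.223], 0.3],
    [[-0.366, -0.24, -0.084], [-0.04, -0.348, -0.223], 0.3],
    [[-0.366, -0.24, -0.084], [-0.04, -0.348, -0.223], 0.3],
    [[-0.366, -0.24, -0.084], [-0.04, -0.348, -0.223], 0.3],
    [[-0.366, -0.24, -0.084], [-0.04, -0.348, -0.223], 0.3],
    [[-0.366, -0.24, -0.084], [-0.04, -0.348, -0.223], 0.3],
    [[-0.366, -0.24, -0.084], [-0.04, -0.348, -0.223], 0.3]
  ]
}}

```text
t: 1.15
position: [0.4289, 0.2171, 0.3038]
orientation: [0.002, 0.985, -0.0, 0.175]
ft_force: [-1.1, -0.1, 0.7]
opening: 0.0606
```

Run:
```python
from h import *
o=get_obs();print(o['position'],o['opening'],o['joint_positions'].round(2))
plan([.43,-.243,.039],0,40,back=.14)
```

```text
[0.42892408 0.21710384 0.30381614] 0.06064621775150894 [ 0.46 -0.01  1.91 -0.19  0.93 -1.01]
shift [0.1293, -0.4606, 0.1354] turn [-0.0016, -0.3465, -0.0043] dist 0.497 tcp [ 0.352 -0.243  0.132] t 1.15
```

Call:
{"name": "step_arm", "arguments": {
  "motion": [
    [[0.129, -0.46, 0.135], [0, -0.347, -0.004], 0.3],
    [[0.129, -0.46, 0.135], [0, -0.347, -0.004], 0.3],
    [[0.129, -0.46, 0.135], [0, -0.347, -0.004], 0.3],
    [[0.129, -0.46, 0.135], [0, -0.347, -0.004], 0.3],
    [[0.129, -0.46, 0.135], [0, -0.347, -0.004], 0.3],
    [[0.129, -0.46, 0.135], [0, -0.347, -0.004], 0.3],
    [[0.129, -0.46, 0.135], [0, -0.347, -0.004], 0.3],
    [[0.129, -0.46, 0.135], [0, -0.347, -0.004], 0.3],
    [[0.129, -0.46, 0.135], [0, -0.347, -0.004], 0.3],
    [[0.129, -0.46, 0.135], [0, -0.347, -0.004], 0.3],
    [[0.129, -0.46, 0.135], [0, -0.347, -0.004], 0.3],
    [[0.129, -0.46, 0.135], [0, -0.347, -0.004], 0.3],
    [[0.129, -0.46, 0.135], [0, -0.347, -0.004], 0.3],
    [[0.129, -0.46, 0.135], [0, -0.347, -0.004], 0.3],
    [[0.129, -0.46, 0.135], [0, -0.347, -0.004], 0.3]
  ]
}}

```text
t: 2.4
position: [0.3752, -0.0945, 0.212]
orientation: [0.01, 0.946, -0.005, 0.324]
ft_force: [0.2, -0.4, 0.1]
opening: 0.0604
```

Run:
```python
from h import *
o=get_obs();print(o['position'],o['opening'],o['joint_positions'].round(2))
c=snap('wrist','w1')
for z in(.004,.064): print(z,proj(c,[.43,-.243,z]).round(0))
```

```text
[ 0.37519086 -0.09451204  0.21203806] 0.06038603961516261 [-0.62 -0.2   2.45  0.85  0.47 -2.86]
0.004 [151. 119.]
0.064 [137. 156.]
```

View pics/w1.png

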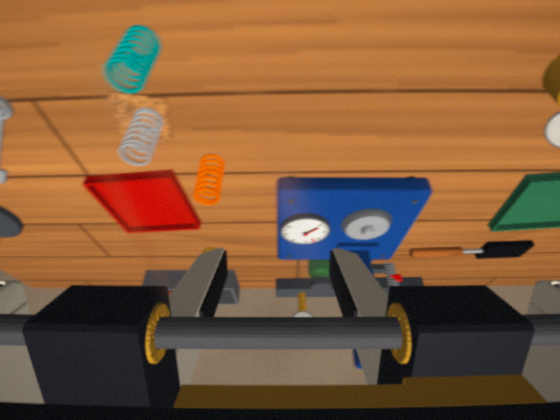

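The wrist view shows the mat spring at about (143,135), turquoise at (132,58), orange at (209,178), the plate with its stub at (367,227) and the dial at (305,230). Joint 6 stopped at its limit, so at the mat I'll approach along the radial azimuth.

Run:
```python
from h import *
c=load('w1')
h=cv2.cvtColor(c['color'],cv2.COLOR_BGR2HSV)
m=cv2.inRange(h,(0,0,90),(179,75,255)); m[:95]=0;m[172:]=0;m[:,:108]=0;m[:,175:]=0
m=cv2.morphologyEx(m,cv2.MORPH_CLOSE,np.ones((7,7)))
n,l,st,ce=cv2.connectedComponentsWithStats(m); i=1+np.argmax(st[1:,4]); print(st[i])
r=cv2.minAreaRect(np.argwhere(l==i)[:,::-1].astype(np.float32)); print(r, cv2.boxPoints(r).round().tolist())
p=onz(c,r[0],.034); print('mid',p.round(4)); print('ends',proj(c,[*p[:2],.004]).round(),proj(c,[*p[:2],.064]).round())
# plate ellipse
m=cv2.inRange(h,(0,0,120),(179,60,255)); m[:205]=0;m[245:]=0;m[:,:338]=0;m[:,395:]=0
k,_=cv2.findContours(m,cv2.RETR_EXTERNAL,cv2.CHAIN_APPROX_NONE); k=max(k,key=cv2.contourArea); e=cv2.fitEllipse(k); print('plate',e,onz(c,e[0],.045).round(4))
plan([*p[:2],.039],-30,38,back=.0,dz=.09)
plan([*p[:2],.039],-30,38,back=.08,dz=.06)
```

```text
[ 119  108   44   58 1665]
((141.8910369873047, 136.61370849609375), (32.69485855102539, 58.09728240966797), 23.80594253540039) [[115.0, 157.0], [139.0, 103.0], [169.0, 117.0], [145.0, 170.0]]
mid [ 0.4297 -0.2453  0.034 ]
ends [149. 119.] [134. 156.]
plate ((367.23468017578125, 227.0347900390625), (21.568750381469727, 43.994014739990234), 80.22740173339844) [0.5987 0.0321 0.045 ]
shift [0.0105, -0.1513, 0.1207] turn [0.3024, 0.0018, 0.4026] dist 0.194 tcp [ 0.44  -0.251  0.114] t 2.45
shift [0.024, -0.1279, 0.0679] turn [0.3024, 0.0018, 0.4026] dist 0.147 tcp [ 0.397 -0.226  0.147] t 2.45
```

Call:
{"name": "step_arm", "arguments": {
  "motion": [
    [[0, 0, -0.03], [0.1, 0, 0.1], 0.3],
    [[0, 0, -0.03], [0.1, 0, 0.1], 0.3]
  ]
}}

```text
t: 2.62
position: [0.3608, -0.0933, 0.2307]
orientation: [0.057, 0.945, -0.03, 0.322]
ft_force: [-0.9, 0.8, -0.6]
opening: 0.0606
```

Run:
```python
from h import *
o=get_obs();print(o['position'],o['joint_positions'].round(2))
plan([.43,-.2445,.039],-30,38,back=.08,dz=.06)
```

```text
[ 0.36080457 -0.09330214  0.23066289] [-0.56 -0.3   2.45  0.6   0.45 -2.49]
shift [0.0106, -0.1249, 0.1005] turn [0.2273, -0.0016, 0.3258] dist 0.161 tcp [ 0.397 -0.226  0.147] t 2.62
```

Call:
{"name": "step_arm", "arguments": {
  "motion": [
    [[0.01, -0.125, 0.1], [0.227, 0, 0.326], 0.3],
    [[0.01, -0.125, 0.1], [0.227, 0, 0.326], 0.3],
    [[0.01, -0.125, 0.1], [0.227, 0, 0.326], 0.3],
    [[0.01, -0.125, 0.1], [0.227, 0, 0.326], 0.3],
    [[0.01, -0.125, 0.1], [0.227, 0, 0.326], 0.3],
    [[0.01, -0.125, 0.1], [0.227, 0, 0.326], 0.3],
    [[0.01, -0.125, 0.1], [0.227, 0, 0.326], 0.3],
    [[0.01, -0.125, 0.1], [0.227, 0, 0.326], 0.3],
    [[0.01, -0.125, 0.1], [0.227, 0, 0.326], 0.3]
  ]
}}

```text
t: 3.37
position: [0.4004, -0.2229, 0.1577]
orientation: [0.243, 0.916, -0.084, 0.309]
ft_force: [0.4, -0.4, 0.6]
opening: 0.0604
```

Run:
```python
from h import *
o=get_obs();print(o['position'],o['joint_positions'].round(2))
c=snap('wrist','w2')
h=cv2.cvtColor(c['color'],cv2.COLOR_BGR2HSV)
a,b=proj(c,[.43,-.245,.004]),proj(c,[.43,-.245,.064]); print(a,b, proj(c,[.346,-.219,.03]))
m=cv2.inRange(h,(0,0,90),(179,75,255)); q=np.zeros_like(m); q[int(min(a[1],b[1]))-40:int(max(a[1],b[1]))+40,int(min(a[0],b[0]))-45:int(max(a[0],b[0]))+45]=1; m*=q
m=cv2.morphologyEx(m,cv2.MORPH_CLOSE,np.ones((9,9)))
n,l,st,ce=cv2.connectedComponentsWithStats(m); i=1+np.argmax(st[1:,4]); print(st[i])
r=cv2.minAreaRect(np.argwhere(l==i)[:,::-1].astype(np.float32)); print(r)
p=onz(c,r[0],.034); print('mid',p.round(4))
plan([.43,-.245,.039],-30,38)
```

```text
[ 0.40044098 -0.22289235  0.15766155] [-0.66  0.09  2.37  1.18  0.09 -2.87]
[274.53425136 137.25765887] [273.88951771 183.32750316] [246.00353931  67.01454946]
[ 258  123   36   69 2167]
((275.5, 157.0), (68.0, 35.0), 90.0)
mid [ 0.4286 -0.2428  0.034 ]
shift [0.0428, -0.004, 0.1354] turn [-0.0005, -0.0113, 0.0047] dist 0.142 tcp [ 0.44  -0.251  0.024] t 3.42
```

View pics/w2.png

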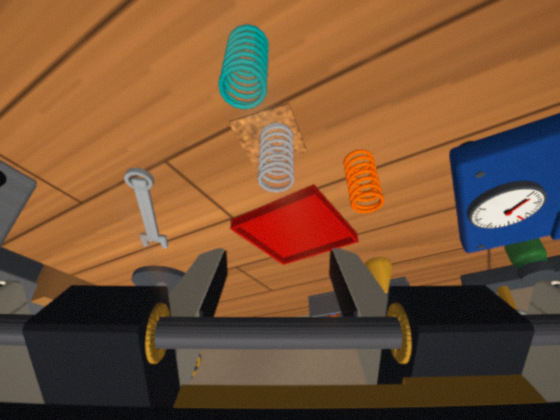

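The wrist view shows the mat spring at (275,157), turquoise at (245,65), orange at (364,180) and the dial at (507,209). Joint 5 is near its singularity here, so I'll fit a quick kinematic model to choose an approach azimuth.

```bash
cat > kin.py <<'E'
from h import *
from scipy.optimize import least_squares
D=[([1.26042828,.351156208,1.65231108,0,1.13908538,-.0846032],[.12300738,.53577901,.21818821],[.112644116,.993635282,-.00047,-.0001]),
([.46,-.01,1.91,-.19,.93,-1.01],[.42892,.2171,.30382],[.002,.985,0,.175]),
([-.62,-.2,2.45,.85,.47,-2.86],[.37519,-.09451,.21204],[.010,.946,-.005,.324]),
([-.56,-.3,2.45,.6,.45,-2.49],[.3608,-.0933,.23066],[.057,.945,-.03,.322]),
([-.66,.09,2.37,1.18,.09,-2.87],[.40044,-.22289,.15766],[.243,.916,-.084,.309])]
E_=lambda s,a:R.from_euler(s,a).as_matrix()
def fk(q,x,s4=1,s6=1,c6=np.pi/2):
    a1,d,h,L1,e,L2,Lt=x
    A=E_('z',q[0])@E_('y',q[1]); B=A@E_('y',q[2]); M=B@E_('z',s4*q[3])@E_('y',q[4])@E_('z',s6*q[5]+c6)
    p=E_('z',q[0])@np.array([a1,d,h])+A@np.array([0,0,L1])+B@np.array([e,0,L2])+M@np.array([0,0,Lt]); return p,M
def rerr(M,q): return R.from_matrix(M.T@R.from_quat(q).as_matrix()).magnitude()
def fit():
    best=None
    for s4 in(1,-1):
      for s6 in(1,-1):
        for c6 in(np.pi/2,-np.pi/2):
          r=max(rerr(fk(q,[0]*7,s4,s6,c6)[1],o) for q,p,o in D)
          if best is None or r<best[0]: best=(r,s4,s6,c6)
    _,*s=best
    f=least_squares(lambda x:np.concatenate([fk(q,x,*s)[0]-p for q,p,o in D]+[.02*(x-np.array([0,.047,.2,.5,0,.5,.3]))]),[0,.047,.2,.5,0,.5,.3])
    return best[0],s,f.x,max(abs(f.fun[:15]))
lo=np.array([-2.75,-.79,.01,-1.57,.07,-2.87]);hi=np.array([2.75,2.1,2.65,4.71,3.14,2.87])
def ik(p,N,x,s,q0):
    g=lambda q:np.concatenate([fk(q,x,*s)[0]-p,.3*R.from_matrix(N.T@fk(q,x,*s)[1]).as_rotvec()])
    r=least_squares(g,np.clip(q0,lo+.01,hi-.01),bounds=(lo,hi)); return r.x,np.linalg.norm(r.fun)
E
python3 - <<'E'
from kin import *
er,s,x,m=fit(); print(er,s,x.round(3),m)
P=np.array([.43,-.244,.039])
for az in range(-150,121,15):
  out=[]
  for fl in(0,180):
    N=ori(az,38)@E_('z',np.radians(fl)); best=None
    for q4 in(-1.4,-.5,.5,1.5,2.5,4):
      for q6 in(-2,0,2):
       q,e=ik(P+N[:,2]*GD,N,x,s,[-.5,.5,2,q4,.7,q6])
       if e<.002 and (best is None or q[4]>best[4]): best=q
    out.append(None if best is None else best.round(2).tolist())
  print(az,out)
for az in(0,3):
    N=ori(az,38);print(ik(np.array([.6,.033,.08])+N[:,2]*GD,N,x,s,[0,.5,2,0,.5,-1.57]))
E
```

```text
0.008285171011604293 [1, 1, 1.5707963267948966] [0.005 0.046 0.258 0.483 0.041 0.433 0.275] 0.0020517730972445247
-150 [[-0.36, 0.78, 1.67, -0.54, 1.2, 1.02], [-0.36, 0.78, 1.67, -0.54, 1.2, -2.13]]
-135 [[-0.32, 0.74, 1.76, -0.68, 1.08, 0.92], [-0.32, 0.74, 1.76, -0.68, 1.08, -2.22]]
-120 [[-0.3, 0.7, 1.86, -0.83, 0.94, 0.86], [-0.3, 0.7, 1.86, -0.83, 0.94, -2.28]]
-105 [[-0.29, 0.66, 1.97, -1.03, 0.8, 0.82], [-0.29, 0.66, 1.97, -1.03, 0.8, -2.32]]
-90 [[-0.3, 0.63, 2.07, -1.29, 0.66, 0.84], [-0.3, 0.63, 2.07, -1.29, 0.66, -2.3]]
-75 [[-0.35, 0.6, 2.17, 4.64, 0.53, 0.93], [-0.35, 0.6, 2.17, 4.64, 0.53, -2.21]]
-60 [[-0.42, 0.57, 2.25, 4.15, 0.44, 1.12], [-0.42, 0.57, 2.25, 4.15, 0.44, -2.02]]
-45 [[-0.53, 0.56, 2.3, 3.56, 0.4, 1.39], [-0.53, 0.56, 2.3, 3.56, 0.4, -1.76]]
-30 [[-0.65, 0.55, 2.32, 2.94, 0.4, 1.66], [-0.65, 0.55, 2.32, 2.94, 0.4, -1.48]]
-15 [[-0.77, 0.56, 2.3, 2.36, 0.44, 1.89], [-0.77, 0.56, 2.3, 2.36, 0.44, -1.25]]
0 [[-0.86, 0.57, 2.25, 1.85, 0.51, 2.08], [-0.86, 0.57, 2.25, 1.85, 0.51, -1.06]]
15 [[-0.91, 0.59, 2.17, 1.45, 0.61, 2.2], [-0.91, 0.59, 2.17, 1.45, 0.61, -0.94]]
30 [[-0.94, 0.62, 2.08, 1.15, 0.74, 2.25], [-0.94, 0.62, 2.08, 1.15, 0.74, -0.89]]
45 [[-0.94, 0.66, 1.98, 0.92, 0.87, 2.25], [-0.94, 0.66, 1.98, 0.92, 0.87, -0.89]]
60 [[-0.91, 0.7, 1.87, 0.74, 1.0, 2.2], [-0.91, 0.7, 1.87, 0.74, 1.0, -0.94]]
75 [[-0.88, 0.74, 1.77, 0.59, 1.13, 2.13], [-0.88, 0.74, 1.77, 0.59, 1.13, -1.01]]
90 [[-0.83, 0.78, 1.68, 0.45, 1.24, 2.04], [-0.83, 0.78, 1.68, 0.45, 1.24, -1.1]]
105 [[-0.77, 0.81, 1.6, 0.33, 1.34, 1.93], [-0.77, 0.81, 1.6, 0.33, 1.34, -1.21]]
120 [[-0.72, 0.84, 1.54, 0.21, 1.4, 1.8], [-0.72, 0.84, 1.54, 0.21, 1.4, -1.34]]
(array([-0.05568957,  0.51726908,  2.00842956,  1.25476606,  0.07      ,
       -2.87      ]), np.float64(0.024850184237176737))
(array([-0.05021532,  0.51763868,  2.00693902,  1.21729443,  0.07      ,
       -2.87      ]), np.float64(0.022612872850100812))
```

Run:
```python
from kin import *
er,s,x,m=fit()
def sols(P,az,t):
    out=[]
    for fl in(0,180):
      N=ori(az,t)@E_('z',np.radians(fl))
      for q4 in(-1.2,0,1,2,3,4):
       q,e=ik(P+N[:,2]*GD,N,x,s,[.0 if P[1]>0 else -.5,.5,2,q4,.4,1.6 if fl==0 else -1.5])
       if e<.002 and min(q-lo)>.02 and min(hi-q)>.02 and not any(np.abs(q-o[1]).max()<.05 for o in out): out.append((fl,q))
    return out
for back in (0,.12):
 for t in(36,40,44):
  for az in(-25,-10,0,10,25):
    N=ori(az,t);P=np.array([.601,.0325,.08])-N[:,2]*0-np.array([back,0,0])
    for fl,q in sols(P,az,t): print(back,t,az,fl,q.round(2).tolist())
```

```text
0 36 -25 0 [0.11, 0.56, 1.98, -1.43, 0.31, 0.31]
0 36 -25 180 [0.11, 0.56, 1.98, -1.43, 0.31, -2.83]
0 36 -10 0 [0.03, 0.54, 2.03, 4.36, 0.13, 0.51]
0 36 -10 180 [0.03, 0.54, 2.03, 4.36, 0.13, -2.63]
0 36 10 0 [-0.09, 0.54, 2.04, 1.83, 0.16, 2.66]
0 36 10 180 [-0.09, 0.54, 2.04, 1.83, 0.16, -0.48]
0 36 25 0 [-0.17, 0.55, 2.0, 1.43, 0.34, 2.78]
0 36 25 180 [-0.17, 0.55, 2.0, 1.43, 0.34, -0.36]
0 40 -25 0 [0.12, 0.57, 2.01, 4.55, 0.35, 0.62]
0 40 -25 180 [0.12, 0.57, 2.01, 4.55, 0.35, -2.53]
0 40 -10 0 [0.03, 0.55, 2.06, 3.85, 0.21, 1.03]
0 40 -10 180 [0.03, 0.55, 2.06, 3.85, 0.21, -2.11]
0 40 0 0 [-0.03, 0.54, 2.08, 3.03, 0.18, 1.66]
0 40 0 180 [-0.03, 0.54, 2.08, 3.03, 0.18, -1.48]
0 40 10 0 [-0.1, 0.54, 2.07, 2.29, 0.23, 2.2]
0 40 10 180 [-0.1, 0.54, 2.07, 2.29, 0.23, -0.95]
0 40 25 0 [-0.18, 0.56, 2.04, 1.7, 0.39, 2.5]
0 40 25 180 [-0.18, 0.56, 2.04, 1.7, 0.39, -0.64]
0 44 -25 0 [0.14, 0.59, 2.04, 4.33, 0.42, 0.85]
0 44 -25 180 [0.14, 0.59, 2.04, 4.33, 0.42, -2.29]
0 44 -10 0 [0.04, 0.56, 2.09, 3.65, 0.31, 1.24]
0 44 -10 180 [0.04, 0.56, 2.09, 3.65, 0.31, -1.9]
0 44 0 0 [-0.03, 0.5
[... 1129 characters left out ...]
, 2.36, 2.59, 0.38, 1.85]
0.12 40 10 180 [-0.13, 0.43, 2.36, 2.59, 0.38, -1.29]
0.12 40 25 0 [-0.25, 0.44, 2.33, 2.0, 0.46, 2.11]
0.12 40 25 180 [-0.25, 0.44, 2.33, 2.0, 0.46, -1.03]
0.12 44 -25 0 [0.19, 0.48, 2.32, 4.09, 0.52, 1.17]
0.12 44 -25 180 [0.19, 0.48, 2.32, 4.09, 0.52, -1.97]
0.12 44 -10 0 [0.06, 0.46, 2.38, 3.49, 0.48, 1.43]
0.12 44 -10 180 [0.06, 0.46, 2.38, 3.49, 0.48, -1.72]
0.12 44 0 0 [-0.05, 0.46, 2.4, 3.07, 0.48, 1.6]
0.12 44 0 180 [-0.05, 0.46, 2.4, 3.07, 0.48, -1.54]
0.12 44 10 0 [-0.15, 0.46, 2.39, 2.67, 0.5, 1.76]
0.12 44 10 180 [-0.15, 0.46, 2.39, 2.67, 0.5, -1.38]
0.12 44 25 0 [-0.28, 0.47, 2.35, 2.12, 0.56, 1.96]
0.12 44 25 180 [-0.28, 0.47, 2.35, 2.12, 0.56, -1.18]
```

```bash
cat >> kin.py <<'E'
from scipy.spatial.transform import Slerp
def follow(q,wps,x,s,n=15):
    p0,M0=fk(q,x,*s)
    for p1,M1 in wps:
        S=Slerp([0,1],R.from_matrix([M0,M1])); mx=0;me=0
        for u in np.linspace(0,1,n+1)[1:]:
            q2,e=ik(p0+(p1-p0)*u,S(u).as_matrix(),x,s,q); mx=max(mx,abs(q2-q).max()); me=max(me,e); q=q2
        print(q.round(2).tolist(),'maxstep',round(mx,2),'err',round(me,4),'ang',round(np.degrees(R.from_matrix(M0.T@M1).magnitude())),'dist',np.linalg.norm(p1-p0).round(3)); p0,M0=p1,M1
    return q
E
python3 - <<'E'
from kin import *
er,s,x,m=fit(); q=get_obs()['joint_positions']
A=np.array([.45,-.22,.26])
g=np.array([.4293,-.2438,.039]); T=np.array([.6005,.0325,.08]); o60=ori(60,42); o0=ori(0,42)
w=[(A,ori(-30,0)),(A,ori(-120,0)),(A,ori(150,0)),(g+[0,0,.1]+o60[:,2]*GD,o60),(g+o60[:,2]*GD,o60),(g+[0,0,.1]+o60[:,2]*GD,o60),(np.array([.45,.0,.15]),o0),(T+[-.1,0,.02]+o0[:,2]*GD,o0),(T+o0[:,2]*GD,o0)]
follow(q,w,x,s)
print('alt'); follow(q,[(A,ori(-30,0)),(A,ori(-120,0)),(A,ori(-190,10)),(A,ori(-270,25))]+w[3:5],x,s)
plan(A,-30,0,tcp=True)
E
```

```text
[-0.55, 0.22, 1.72, -0.0, 1.2, -1.59] maxstep 0.69 err 0.0 ang 37 dist 0.113
[-0.55, 0.22, 1.72, -0.0, 1.2, -0.02] maxstep 0.1 err 0.0 ang 90 dist 0.0
[-0.55, 0.22, 1.72, 0.0, 1.2, 1.55] maxstep 0.1 err 0.0 ang 90 dist 0.0
[-0.94, 0.54, 1.85, 0.71, 1.21, 2.31] maxstep 0.06 err 0.0 ang 97 dist 0.136
[-0.94, 0.73, 1.86, 0.78, 1.06, 2.16] maxstep 0.01 err 0.0 ang 0 dist 0.1
[-0.94, 0.54, 1.85, 0.71, 1.21, 2.31] maxstep 0.01 err 0.0 ang 0 dist 0.1
[-0.17, 0.11, 2.45, 2.45, 0.18, 2.12] maxstep 0.39 err 0.0 ang 60 dist 0.235
[-0.04, 0.4, 2.33, 3.05, 0.32, 1.62] maxstep 0.08 err 0.0 ang 0 dist 0.096
[-0.03, 0.55, 2.09, 3.05, 0.24, 1.64] maxstep 0.02 err 0.0 ang 0 dist 0.102
alt
[-0.55, 0.22, 1.72, -0.0, 1.2, -1.59] maxstep 0.69 err 0.0 ang 37 dist 0.113
[-0.55, 0.22, 1.72, -0.0, 1.2, -0.02] maxstep 0.1 err 0.0 ang 90 dist 0.0
[-0.52, 0.31, 1.61, -0.06, 1.38, 1.25] maxstep 0.09 err 0.0 ang 71 dist 0.0
[-0.72, 0.36, 1.6, 0.32, 1.49, 2.34] maxstep 0.07 err 0.0 ang 81 dist 0.0
[-0.94, 0.54, 1.85, 0.71, 1.21, 2.31] maxstep 0.03 err 0.0 ang 34 dist 0.136
[-0.94, 0.73, 1.86, 0.78, 1.06, 2.16] maxstep 0.01 err 0.0 ang 0 dist 0.1
shift [-0.0951, 0.0269, -0.0562] turn [-0.0021, 0.6519, 0.0043] dist 0.114 tcp [ 0.45 -0.22  0.26] t 3.42
```

Call:
{"name": "step_arm", "arguments": {
  "motion": [
    [[-0.095, 0.027, -0.056], [0, 0.652, 0], 0.3],
    [[-0.095, 0.027, -0.056], [0, 0.652, 0], 0.3],
    [[-0.095, 0.027, -0.056], [0, 0.652, 0], 0.3],
    [[-0.095, 0.027, -0.056], [0, 0.652, 0], 0.3],
    [[-0.095, 0.027, -0.056], [0, 0.652, 0], 0.3],
    [[-0.095, 0.027, -0.056], [0, 0.652, 0], 0.3],
    [[-0.095, 0.027, -0.056], [0, 0.652, 0], 0.3],
    [[-0.095, 0.027, -0.056], [0, 0.652, 0], 0.3],
    [[-0.095, 0.027, -0.056], [0, 0.652, 0], 0.3],
    [[-0.095, 0.027, -0.056], [0, 0.652, 0], 0.3],
    [[-0.095, 0.027, -0.056], [0, 0.652, 0], 0.3]
  ]
}}

```text
t: 4.33
position: [0.451, -0.2208, 0.2593]
orientation: [0.258, 0.966, -0.002, -0.001]
ft_force: [0.5, 0.3, -0.2]
opening: 0.0605
```

Run:
```python
from h import *
o=get_obs();print(o['position'],o['joint_positions'].round(2)); plan([.45,-.22,.26],-130,0,tcp=True)
```

```text
[ 0.45097689 -0.22081431  0.25934288] [-0.55  0.22  1.72 -0.    1.2  -1.59]
shift [0.0013, 0.0002, -0.0007] turn [-0.0045, 0.0018, 1.748] dist 0.001 tcp [ 0.45 -0.22  0.26] t 4.33
```

Call:
{"name": "step_arm", "arguments": {
  "motion": [
    [[0, 0, 0], [0, 0, 1.92], 0.3],
    [[0, 0, 0], [0, 0, 1.92], 0.3],
    [[0, 0, 0], [0, 0, 1.92], 0.3],
    [[0, 0, 0], [0, 0, 1.92], 0.3],
    [[0, 0, 0], [0, 0, 1.92], 0.3],
    [[0, 0, 0], [0, 0, 1.92], 0.3],
    [[0, 0, 0], [0, 0, 1.92], 0.3],
    [[0, 0, 0], [0, 0, 1.92], 0.3],
    [[0, 0, 0], [0, 0, 1.92], 0.3],
    [[0, 0, 0], [0, 0, 1.92], 0.3],
    [[0, 0, 0], [0, 0, 1.92], 0.3],
    [[0, 0, 0], [0, 0, 1.92], 0.3],
    [[0, 0, 0], [0, 0, 1.92], 0.3],
    [[0, 0, 0], [0, 0, 1.92], 0.3],
    [[0, 0, 0], [0, 0, 1.92], 0.3],
    [[0, 0, 0], [0, 0, 1.92], 0.3]
  ]
}}

```text
t: 5.67
position: [0.4496, -0.2205, 0.2596]
orientation: [0.941, 0.34, -0.001, 0.001]
ft_force: [-0.3, 0.2, 0.3]
opening: 0.0602
```

Run:
```python
from kin import *
o=get_obs();print(o['position'],o['joint_positions'].round(2)); 
er,s,x,m=fit(); q=o['joint_positions']; g=np.array([.4293,-.2438,.039])
for az,t in((150,0),(120,30),(110,30)): 
  plan([.45,-.22,.26],az,t,tcp=True); N=ori(60,42);follow(q,[(np.array([.45,-.22,.26]),ori(az,t)),(g+[0,0,.1]+N[:,2]*GD,N)],x,s)
```

```text
[ 0.44960888 -0.22047478  0.25957116] [-0.55  0.22  1.73 -0.    1.2   0.33]
shift [0.0006, -0.0001, -0.0004] turn [0.003, 0.0007, 1.2164] dist 0.001 tcp [ 0.45 -0.22  0.26] t 5.67
[-0.55, 0.22, 1.72, 0.0, 1.2, 1.55] maxstep 0.08 err 0.0 ang 70 dist 0.001
[-0.94, 0.54, 1.85, 0.71, 1.21, 2.31] maxstep 0.06 err 0.0 ang 97 dist 0.136
shift [0.0006, -0.0001, -0.0004] turn [0.4575, -0.3834, 1.6948] dist 0.001 tcp [ 0.45 -0.22  0.26] t 5.67
[-0.65, 0.48, 1.45, 0.19, 1.7, 1.94] maxstep 0.12 err 0.0 ang 103 dist 0.001
[-0.94, 0.54, 1.85, 0.71, 1.21, 2.31] maxstep 0.04 err 0.0 ang 61 dist 0.136
shift [0.0006, -0.0001, -0.0004] turn [0.5029, -0.3522, 1.8637] dist 0.001 tcp [ 0.45 -0.22  0.26] t 5.67
[-0.69, 0.45, 1.49, 0.26, 1.66, 2.07] maxstep 0.13 err 0.0 ang 112 dist 0.001
[-0.94, 0.54, 1.85, 0.71, 1.21, 2.31] maxstep 0.04 err 0.0 ang 51 dist 0.136
```

Call:
{"name": "step_arm", "arguments": {
  "motion": [
    [[0, 0, 0], [0.503, -0.352, 1.864], 0.3],
    [[0, 0, 0], [0.503, -0.352, 1.864], 0.3],
    [[0, 0, 0], [0.503, -0.352, 1.864], 0.3],
    [[0, 0, 0], [0.503, -0.352, 1.864], 0.3],
    [[0, 0, 0], [0.503, -0.352, 1.864], 0.3],
    [[0, 0, 0], [0.503, -0.352, 1.864], 0.3],
    [[0, 0, 0], [0.503, -0.352, 1.864], 0.3],
    [[0, 0, 0], [0.503, -0.352, 1.864], 0.3],
    [[0, 0, 0], [0.503, -0.352, 1.864], 0.3],
    [[0, 0, 0], [0.503, -0.352, 1.864], 0.3],
    [[0, 0, 0], [0.503, -0.352, 1.864], 0.3],
    [[0, 0, 0], [0.503, -0.352, 1.864], 0.3],
    [[0, 0, 0], [0.503, -0.352, 1.864], 0.3],
    [[0, 0, 0], [0.503, -0.352, 1.864], 0.3],
    [[0, 0, 0], [0.503, -0.352, 1.864], 0.3],
    [[0, 0, 0], [0.503, -0.352, 1.864], 0.3],
    [[0, 0, 0], [0.503, -0.352, 1.864], 0.3]
  ]
}}

```text
t: 7.08
position: [0.4494, -0.221, 0.2592]
orientation: [0.791, -0.554, -0.213, -0.148]
ft_force: [0.1, -0.7, -0.1]
opening: 0.0606
```

Run:
```python
from h import *
o=get_obs();print(o['position'],o['joint_positions'].round(2)); plan([.4293,-.2438,.039],60,42,dz=.09)
```

```text
[ 0.44943429 -0.22095825  0.2592369 ] [-0.69  0.46  1.49  0.26  1.66  2.06]
shift [0.0779, 0.0169, 0.1216] turn [0.5165, -0.1955, 0.7072] dist 0.145 tcp [ 0.436 -0.233  0.115] t 7.08
```

Call:
{"name": "step_arm", "arguments": {
  "motion": [
    [[0.078, 0.017, 0.122], [0.517, -0.196, 0.707], 0.3],
    [[0.078, 0.017, 0.122], [0.517, -0.196, 0.707], 0.3],
    [[0.078, 0.017, 0.122], [0.517, -0.196, 0.707], 0.3],
    [[0.078, 0.017, 0.122], [0.517, -0.196, 0.707], 0.3],
    [[0.078, 0.017, 0.122], [0.517, -0.196, 0.707], 0.3],
    [[0.078, 0.017, 0.122], [0.517, -0.196, 0.707], 0.3],
    [[0.078, 0.017, 0.122], [0.517, -0.196, 0.707], 0.3],
    [[0.078, 0.017, 0.122], [0.517, -0.196, 0.707], 0.3],
    [[0.078, 0.017, 0.122], [0.517, -0.196, 0.707], 0.3],
    [[0.078, 0.017, 0.122], [0.517, -0.196, 0.707], 0.3],
    [[0.078, 0.017, 0.122], [0.517, -0.196, 0.707], 0.3]
  ]
}}

```text
t: 8.0
position: [0.4368, -0.2329, 0.115]
orientation: [-0.471, 0.806, 0.179, 0.31]
ft_force: [-0.6, 0.3, 0.1]
opening: 0.0605
```

Run:
```python
from h import *
o=get_obs();print(o['position'],o['joint_positions'].round(2))
c=snap('wrist','w3')
h=cv2.cvtColor(c['color'],cv2.COLOR_BGR2HSV)
a,b=proj(c,[.4293,-.2438,.004]),proj(c,[.4293,-.2438,.064]); print(a,b, proj(c,[.346,-.219,.03]))
m=cv2.inRange(h,(0,0,90),(179,75,255)); q=np.zeros_like(m); q[max(0,int(min(a[1],b[1]))-45):int(max(a[1],b[1]))+45,int(min(a[0],b[0]))-45:int(max(a[0],b[0]))+45]=1; m*=q
m=cv2.morphologyEx(m,cv2.MORPH_CLOSE,np.ones((9,9)))
n,l,st,ce=cv2.connectedComponentsWithStats(m); i=1+np.argmax(st[1:,4]); print(st[i])
r=cv2.minAreaRect(np.argwhere(l==i)[:,::-1].astype(np.float32)); print(r,onz(c,r[0],.034).round(4))
plan([.4293,-.2438,.039],60,42)
```

```text
[ 0.43682863 -0.23286762  0.11500965] [-0.94  0.56  1.85  0.71  1.2   2.29]
[280.63288237 115.54531007] [280.77576487 179.79428691] [411.13372346 120.34356774]
[ 260  101   49   93 3850]
((284.0, 147.0), (92.0, 48.0), 90.0) [ 0.4281 -0.2412  0.034 ]
shift [0.0607, 0.0013, 0.0663] turn [0.0038, -0.0, 0.0076] dist 0.09 tcp [ 0.436 -0.233  0.025] t 8.05
```

View pics/w3.png

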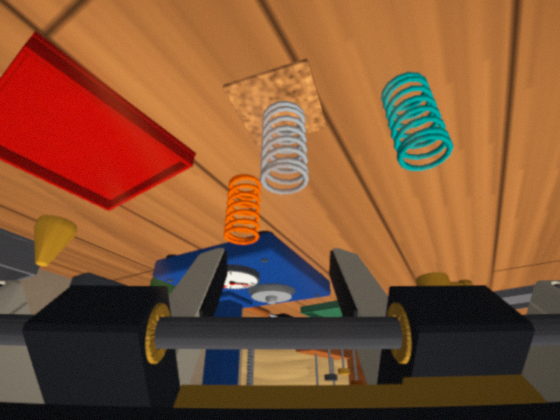

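Call:
{"name": "step_arm", "arguments": {
  "motion": [
    [[0.03, 0.002, 0.033], [0.004, 0, 0.008], 0.3],
    [[0.06, 0.003, 0.067], [0.004, 0, 0.008], 0.3],
    [[0.06, 0.003, 0.067], [0.004, 0, 0.008], 0.3],
    [[0.06, 0.003, 0.067], [0.004, 0, 0.008], 0.3],
    [[0.06, 0.003, 0.067], [0.004, 0, 0.008], 0.3],
    [[0.06, 0.003, 0.067], [0.004, 0, 0.008], -1],
    [[0.06, 0.003, 0.067], [0.004, 0, 0.008], -1],
    [[0.06, 0.003, 0.067], [0.004, 0, 0.008], -1],
    [[0.06, 0.003, 0.067], [0.004, 0, 0.008], -1],
    [[0.06, 0.003, 0.067], [0.004, 0, 0.008], -1],
    [[0.06, 0.003, 0.067], [0.004, 0, 0.008], -1],
    [[0.06, 0.003, 0.067], [0.004, 0, 0.008], -1]
  ]
}}

```text
t: 9.05
position: [0.4342, -0.2313, 0.0253]
orientation: [-0.465, 0.809, 0.179, 0.311]
ft_force: [-1.2, -0.5, 6.8]
opening: 0.0316
```

Run:
```python
from h import *
o=get_obs();print(o['position'],o['opening'],o['ft_force'],o['joint_positions'].round(2))
M=R.from_quat(o['orientation']).as_matrix(); p=o['position']-M[:,2]*GD; print('grasp',p.round(4))
plan([*p[:2],p[2]+.12],60,42)
```

```text
[ 0.4341799  -0.23127506  0.025294  ] 0.03159285548500111 [-1.2096396  -0.47844904  6.80364741] [-0.95  0.72  1.87  0.78  1.06  2.16]
grasp [ 0.4278 -0.2422  0.0392]
shift [-0.0804, 0.0002, -0.089] turn [-0.0018, 0.0016, -0.0039] dist 0.12 tcp [ 0.434 -0.231  0.145] t 9.05
```

Call:
{"name": "step_arm", "arguments": {
  "motion": [
    [[-0.02, 0, -0.022], [0, 0, 0], -1],
    [[-0.04, 0, -0.045], [0, 0, 0], -1],
    [[-0.08, 0, -0.089], [0, 0, 0], -1],
    [[-0.08, 0, -0.089], [0, 0, 0], -1],
    [[-0.08, 0, -0.089], [0, 0, 0], -1],
    [[-0.08, 0, -0.089], [0, 0, 0], -1]
  ]
}}

```text
t: 9.55
position: [0.4341, -0.2316, 0.1446]
orientation: [-0.465, 0.809, 0.179, 0.311]
ft_force: [0.3, -0.0, -1.4]
opening: 0.0319
```

Run:
```python
from kin import *
o=get_obs();print(o['position'],o['opening'],o['ft_force'])
er,s,x,m=fit(); q=o['joint_positions']
for az in(0,8,15,20):
  N=ori(az,42); T=np.array([.6005,.0325,.08])
  for p in ([.42,-.02,.16],[.44,.0,.14]):
    print(az,p);follow(q,[(np.array(p)+N[:,2]*GD,N),(T+[-.1,0,.02]+N[:,2]*GD,N),(T+N[:,2]*GD,N)],x,s); plan(p,az,42)
snap('wrist','w4')
```

```text
[ 0.43409138 -0.23155237  0.14463794] 0.03191147847090758 [ 0.3462704  -0.04582741 -1.43155705]
0 [0.42, -0.02, 0.16]
[-0.27, 0.09, 2.49, 2.29, 0.24, 2.21] maxstep 0.32 err 0.0 ang 60 dist 0.213
[-0.04, 0.4, 2.33, 3.05, 0.32, 1.62] maxstep 0.09 err 0.0 ang 0 dist 0.113
[-0.03, 0.55, 2.09, 3.05, 0.24, 1.64] maxstep 0.02 err 0.0 ang 0 dist 0.102
shift [-0.1361, 0.1078, 0.1208] turn [0.6985, -0.0, 0.7749] dist 0.212 tcp [ 0.433 -0.02   0.146] t 9.55
0 [0.44, 0.0, 0.14]
[-0.17, 0.2, 2.46, 2.69, 0.26, 1.88] maxstep 0.39 err 0.0 ang 60 dist 0.234
[-0.04, 0.4, 2.33, 3.05, 0.32, 1.62] maxstep 0.04 err 0.0 ang 0 dist 0.079
[-0.03, 0.55, 2.09, 3.05, 0.24, 1.64] maxstep 0.02 err 0.0 ang 0 dist 0.102
shift [-0.1431, 0.1006, 0.154] turn [0.6985, -0.0, 0.7749] dist 0.233 tcp [0.453 0.    0.126] t 9.55
8 [0.42, -0.02, 0.16]
[-0.36, 0.1, 2.48, 1.88, 0.34, 2.43] maxstep 0.18 err 0.0 ang 52 dist 0.214
[-0.11, 0.4, 2.33, 2.63, 0.35, 1.87] maxstep 0.07 err 0.0 ang 0 dist 0.113
[-0.09, 0.55, 2.09, 2.53, 0.27, 1.99] maxstep 0.02 err 0.0 ang 0 dist 0.102
shift [-0.1372, 0.1088, 0.1218] turn [0.6051, 0.0, 0
[... 1109 characters left out ...]
 -0.02, 0.16]
[-0.47, 0.13, 2.44, 1.54, 0.51, 2.51] maxstep 0.1 err 0.0 ang 40 dist 0.217
[-0.21, 0.41, 2.31, 2.1, 0.43, 2.13] maxstep 0.04 err 0.0 ang 0 dist 0.113
[-0.16, 0.56, 2.07, 1.98, 0.37, 2.31] maxstep 0.02 err 0.0 ang 0 dist 0.102
shift [-0.1386, 0.1106, 0.1231] turn [0.4649, 0.0001, 0.5155] dist 0.216 tcp [ 0.432 -0.016  0.146] t 9.55
20 [0.44, 0.0, 0.14]
[-0.37, 0.22, 2.42, 1.76, 0.47, 2.35] maxstep 0.14 err 0.0 ang 40 dist 0.238
[-0.21, 0.41, 2.31, 2.1, 0.43, 2.13] maxstep 0.03 err 0.0 ang 0 dist 0.079
[-0.16, 0.56, 2.07, 1.98, 0.37, 2.31] maxstep 0.02 err 0.0 ang 0 dist 0.102
shift [-0.1456, 0.1034, 0.1562] turn [0.4649, 0.0001, 0.5155] dist 0.237 tcp [0.452 0.004 0.126] t 9.55
```

Call:
{"name": "step_arm", "arguments": {
  "motion": [
    [[-0.138, 0.11, 0.123], [0.523, 0, 0.58], -1],
    [[-0.138, 0.11, 0.123], [0.523, 0, 0.58], -1],
    [[-0.138, 0.11, 0.123], [0.523, 0, 0.58], -1],
    [[-0.138, 0.11, 0.123], [0.523, 0, 0.58], -1],
    [[-0.138, 0.11, 0.123], [0.523, 0, 0.58], -1],
    [[-0.138, 0.11, 0.123], [0.523, 0, 0.58], -1],
    [[-0.138, 0.11, 0.123], [0.523, 0, 0.58], -1],
    [[-0.138, 0.11, 0.123], [0.523, 0, 0.58], -1],
    [[-0.138, 0.11, 0.123], [0.523, 0, 0.58], -1],
    [[-0.138, 0.11, 0.123], [0.523, 0, 0.58], -1],
    [[-0.138, 0.11, 0.123], [0.523, 0, 0.58], -1]
  ]
}}

```text
t: 10.52
position: [0.4324, -0.0172, 0.1454]
orientation: [-0.122, 0.926, 0.048, 0.355]
ft_force: [0.3, -0.4, -0.7]
opening: 0.0314
```

Run:
```python
from h import *
o=get_obs();print(o['position'],o['opening'],o['joint_positions'].round(2))
plan([.49,.0325,.10],15,42)
plan([.47,.0325,.13],15,42)
```

```text
[ 0.43237774 -0.01720926  0.14536217] 0.03137005294684014 [-0.43  0.12  2.46  1.65  0.44  2.51]
shift [-0.0206, 0.033, 0.0984] turn [0.0016, -0.001, -0.001] dist 0.106 tcp [0.502 0.036 0.086] t 10.52
shift [-0.0263, 0.0382, 0.0632] turn [0.0016, -0.001, -0.001] dist 0.078 tcp [0.482 0.036 0.116] t 10.52
```

Call:
{"name": "step_arm", "arguments": {
  "motion": [
    [[-0.023, 0.036, 0.08], [0, 0, 0], -1],
    [[-0.023, 0.036, 0.08], [0, 0, 0], -1],
    [[-0.023, 0.036, 0.08], [0, 0, 0], -1],
    [[-0.023, 0.036, 0.08], [0, 0, 0], -1],
    [[-0.023, 0.036, 0.08], [0, 0, 0], -1]
  ]
}}

```text
t: 10.93
position: [0.4912, 0.0372, 0.1004]
orientation: [-0.122, 0.926, 0.048, 0.354]
ft_force: [-0.4, 0.2, 0.4]
opening: 0.0316
```

Run:
```python
from h import *
o=get_obs();print(o['position'],o['opening'])
M=R.from_quat(o['orientation']).as_matrix(); g=o['position']-M[:,2]*GD; print('grasp',g.round(4))
c=snap('wrist','w5')
print('plate',proj(c,[.600,.0325,.045]),'stub',proj(c,[.6,.0325,.054]),'foot',proj(c,[*g[:2],g[2]-.035]),'top',proj(c,[*g[:2],g[2]+.025]),'pointer',proj(c,[.659,.0745,.183]),'mark',proj(c,[.659,.0745,.094]))
cv2.imwrite('pics/w5b.png',cv2.resize(c['color'],None,fx=1.42,fy=1.42,interpolation=cv2.INTER_CUBIC))
```

```text
[0.49118018 0.03717242 0.10043686] 0.03161200741751007
grasp [0.4791 0.0339 0.1144]
plate [244.87986067 249.8000384 ] stub [244.39013749 258.39993172] foot [279.11765906 220.55773783] top [279.69252408 326.07222615] pointer [270.99542755 413.69867856] mark [271.66566794 317.44309601]
```

View pics/w5b.png

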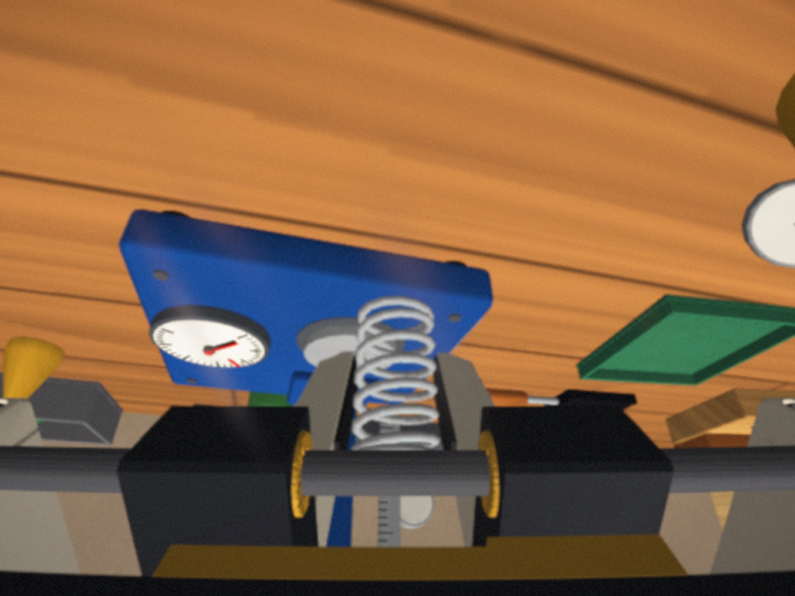

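The spring hangs upright in the jaws, with its foot at about (397,310) zoomed, and it hides part of the plate at (345,350). I'll sidestep for a clear view of the plate and stub.

Call:
{"name": "step_arm", "arguments": {
  "motion": [
    [[-0.02, 0.04, -0.022], [0, 0, 0], -1],
    [[-0.02, 0.04, -0.022], [0, 0, 0], -1],
    [[-0.02, 0.04, -0.022], [0, 0, 0], -1],
    [[-0.02, 0.04, -0.022], [0, 0, 0], -1]
  ]
}}

```text
t: 11.32
position: [0.4808, 0.0749, 0.1322]
orientation: [-0.122, 0.925, 0.047, 0.356]
ft_force: [0.4, -0.9, -0.1]
opening: 0.0315
```

Run:
```python
from h import *
o=get_obs();print(o['position'],o['opening'])
M=R.from_quat(o['orientation']).as_matrix(); g=o['position']-M[:,2]*GD; print('grasp',g.round(4))
c=snap('wrist','w6')
for n,p in(('plate',[.600,.0325,.045]),('stub',[.6,.0325,.054]),('foot',[*g[:2],g[2]-.035]),('pointer',[.659,.0745,.183]),('mark',[.659,.0745,.094])): print(n,proj(c,p).round(1))
u,v=proj(c,[.6,.0325,.045]).astype(int); k=c['color'][v-50:v+50,u-70:u+70]
cv2.imwrite('pics/w6b.png',cv2.resize(k,None,fx=5,fy=5,interpolation=cv2.INTER_CUBIC)); print(u-70,v-50)
```

```text
[0.48076868 0.07489751 0.13224709] 0.03152068168582486
grasp [0.4686 0.0716 0.1462]
plate [208.8 221. ]
stub [207.7 228.8]
foot [279.2 220.5]
pointer [231.9 375.5]
mark [237.6 288.2]
138 171
```

View pics/w6b.png

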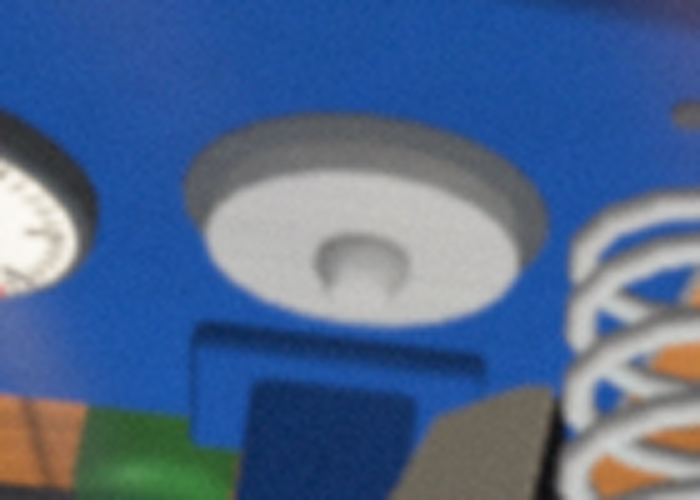

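The crop shows the plate's top ellipse centred near (363,248) and the stub near (362,270). I'll fit the ellipse.

Run:
```python
from h import *
c=load('w6'); h=cv2.cvtColor(c['color'],cv2.COLOR_BGR2HSV)
m=cv2.inRange(h,(0,0,165),(179,60,255)); q=np.zeros_like(m); q[195:242,170:250]=1; m*=q
k,_=cv2.findContours(m,cv2.RETR_EXTERNAL,cv2.CHAIN_APPROX_NONE); k=cv2.convexHull(max(k,key=cv2.contourArea))
P=np.array([onz(c,p[0].astype(float),.045)[:2] for p in k])
(cx,cy),r=cv2.minEnclosingCircle((P*1000).astype(np.float32)); A=np.c_[2*P,np.ones(len(P))]; s=np.linalg.lstsq(A,(P**2).sum(1),rcond=None)[0]
print('circle on plane',s[:2],np.sqrt(s[2]+s[0]**2+s[1]**2),'enc',cx,cy,r)
print('stub base-ish',onz(c,(138+362/5,171+292/5),.054),onz(c,(138+362/5,171+262/5),.045))
for x0,y0 in ((s[0],s[1]),): plan([x0-.1,y0,.11],15,42); plan([x0,y0,.0905+.004],15,42)
```

```text
circle on plane [0.60078864 0.03418671] 0.031171648982976478 enc 600.6629028320312 33.9986686706543 31.48788833618164
stub base-ish [0.600674   0.03521455 0.054     ] [0.60458453 0.03451859 0.045     ]
shift [0.008, -0.0443, 0.0409] turn [0.0009, 0.0006, -0.0005] dist 0.061 tcp [0.513 0.037 0.096] t 11.37
shift [-0.0534, -0.0702, 0.117] turn [0.0009, 0.0006, -0.0005] dist 0.147 tcp [0.613 0.037 0.081] t 11.37
```

Run:
```python
from h import *
c=load('w6'); h=cv2.cvtColor(c['color'],cv2.COLOR_BGR2HSV)
m=cv2.inRange(h,(0,0,110),(179,70,255)); m[:195]=0; m[262:]=0; m[:,:245]=0; m[:,315:]=0
n,l,st,ce=cv2.connectedComponentsWithStats(m); i=1+np.argmax(st[1:,4]); print('seen',st[i], 'top',st[i][1],'x',st[i][0],st[i][0]+st[i][2])
r,cc=np.where(l==i); print([(y,cc[r==y].min(),cc[r==y].max()) for y in range(st[i][1],st[i][1]+40,4)])
M=R.from_quat(get_obs()['orientation']).as_matrix(); g=get_obs()['position']-M[:,2]*GD
f=np.array([np.cos(np.radians(15)),np.sin(np.radians(15))]); a=np.linspace(0,6.28,60)
for off in(-.003,0,.003):
  Q=np.concatenate([[proj(c,[g[0]+f[0]*off+.016*np.cos(t),g[1]+f[1]*off+.016*np.sin(t),g[2]-.035+z]) for t in a] for z in(0,.002)]); print(off,'pred top',Q[:,1].min().round(1),'x',Q[:,0].min().round(1),Q[:,0].max().round(1))
```

```text
seen [ 250  195   57   67 1922] top 195 x 250 307
[(195, np.int64(294), np.int64(296)), (199, np.int64(292), np.int64(294)), (203, np.int64(289), np.int64(292)), (207, np.int64(287), np.int64(289)), (211, np.int64(263), np.int64(293)), (215, np.int64(256), np.int64(300)), (219, np.int64(253), np.int64(303)), (223, np.int64(252), np.int64(304)), (227, np.int64(253), np.int64(304)), (231, np.int64(252), np.int64(303))]
-0.003 pred top 202.2 x 251.1 306.4
0 pred top 205.2 x 251.5 306.0
0.003 pred top 208.1 x 251.9 305.6
```

Run:
```python
from h import *
plan([.5,.0336,.110],15,42); plan([.5993,.0336,.101],15,42)
```

```text
shift [0.0087, -0.0446, 0.0403] turn [0.0009, 0.0006, -0.0005] dist 0.061 tcp [0.512 0.037 0.096] t 11.37
shift [-0.0566, -0.0703, 0.1111] turn [0.0009, 0.0006, -0.0005] dist 0.143 tcp [0.611 0.037 0.087] t 11.37
```

Call:
{"name": "step_arm", "arguments": {
  "motion": [
    [[0.0087, -0.0446, 0.0403], [0, 0, 0], -1],
    [[0.0087, -0.0446, 0.0403], [0, 0, 0], -1],
    [[0.0087, -0.0446, 0.0403], [0, 0, 0], -1],
    [[-0.015, -0.054, 0.066], [0, 0, 0], -1],
    [[-0.038, -0.063, 0.091], [0, 0, 0], -1],
    [[-0.0566, -0.0703, 0.1111], [0, 0, 0], -1],
    [[-0.0566, -0.0703, 0.1111], [0, 0, 0], -1],
    [[-0.0566, -0.0703, 0.1111], [0, 0, 0], -1],
    [[-0.0566, -0.0703, 0.1111], [0, 0, 0], -1]
  ]
}}

```text
t: 12.12
position: [0.6101, 0.0375, 0.0861]
orientation: [-0.122, 0.926, 0.048, 0.354]
ft_force: [0.2, -0.2, -1.3]
opening: 0.0316
```

Run:
```python
from h import *
o=get_obs();print(o['position'],o['opening'],o['ft_force'])
M=R.from_quat(o['orientation']).as_matrix(); g=o['position']-M[:,2]*GD; print('grasp',g.round(4))
c=snap('wrist','w7')
print(proj(c,[.6007,.034,.045]),proj(c,[.6007,.034,.054]),proj(c,[*g[:2],g[2]-.035]))
k=c['color'][165:285,200:360]
cv2.imwrite('pics/w7b.png',cv2.resize(k,None,fx=5,fy=5,interpolation=cv2.INTER_CUBIC))
plan([.5993,.0336,.0845],15,42)
```

```text
[0.61006112 0.03752975 0.08610003] 0.031585577685881196 [ 0.23564856 -0.15387936 -1.33563541]
grasp [0.5979 0.0343 0.1001]
[277.47714937 195.07025304] [277.50120544 207.07672873] [279.13891487 220.54701678]
shift [0.0096, -0.0011, 0.0125] turn [0.0017, -0.0017, -0.0015] dist 0.016 tcp [0.611 0.037 0.071] t 12.17
```

View pics/w7b.png

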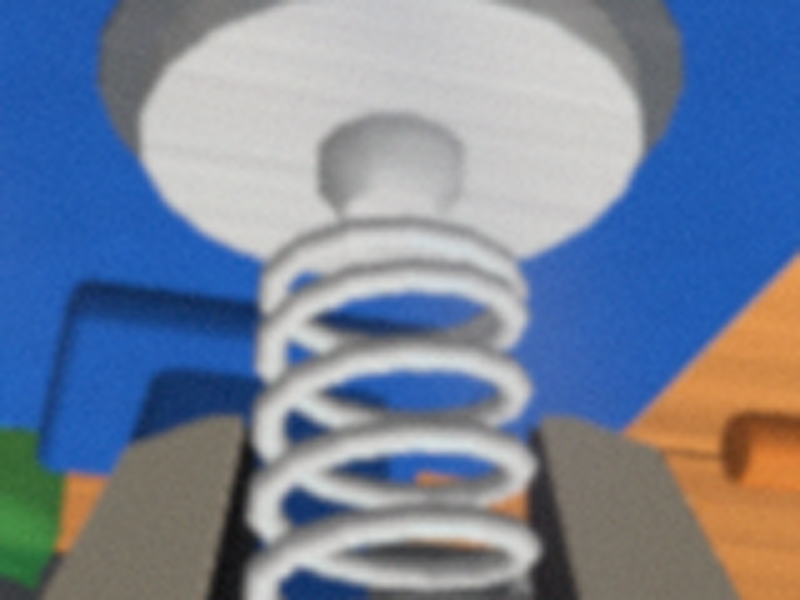

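Run:
```python
from h import *
c=load('w7'); g=np.array([.5979,.0343,.1001])
a=onz(c,(278.2,165+112/5),.045); print('stub front',a, 'centre x~',a[0]+.0095*np.cos(.26),a[1]+.0095*np.sin(.26))
for d in(.033,.035,.037):
  b=onz(c,(279,165+219/5),g[2]-d); print(d,'foot centre',b[0]+.016*np.cos(.26),b[1]+.016*np.sin(.26))
```

```text
stub front [0.59265486 0.03232009 0.045     ] centre x~ 0.6018355686302723 0.03476235955764018
0.033 foot centre 0.5977458891580119 0.03404153446637154
0.035 foot centre 0.6008162977597831 0.03487934688689545
0.037 foot centre 0.6038867063615542 0.03571715930741937
```

Call:
{"name": "step_arm", "arguments": {
  "motion": [
    [[0.001, -0.001, 0.001], [0, 0, 0], -1],
    [[0.003, -0.001, 0.0035], [0, 0, 0], -1],
    [[0.005, -0.001, 0.006], [0, 0, 0], -1],
    [[0.007, -0.001, 0.009], [0, 0, 0], -1],
    [[0.0085, -0.001, 0.011], [0, 0, 0], -1],
    [[0.0096, -0.001, 0.0125], [0, 0, 0], -1],
    [[0.0096, -0.001, 0.0125], [0, 0, 0], -1],
    [[0.0096, -0.001, 0.0125], [0, 0, 0], -1]
  ]
}}

```text
t: 12.83
position: [0.6127, 0.0373, 0.0708]
orientation: [-0.122, 0.926, 0.048, 0.355]
ft_force: [-0.8, 0.7, -1.1]
opening: 0.0319
```

Run:
```python
from h import *
o=get_obs();print(o['position'],o['opening'],o['ft_force'])
M=R.from_quat(o['orientation']).as_matrix(); g=o['position']-M[:,2]*GD; print('grasp',g.round(4))
c=snap('wrist','w8')
k=c['color'][135:285,180:380]
cv2.imwrite('pics/w8b.png',cv2.resize(k,None,fx=4,fy=4,interpolation=cv2.INTER_CUBIC))
plan([.5993,.0338,.080],15,42)
```

```text
[0.6126911  0.03727155 0.0707688 ] 0.031857682127867444 [-0.78445671  0.69363997 -1.05894298]
grasp [0.6006 0.034  0.0847]
shift [0.0043, 0.0001, 0.0028] turn [0.0017, -0.0003, -0.0008] dist 0.005 tcp [0.611 0.037 0.066] t 12.88
```

View pics/w8b.png

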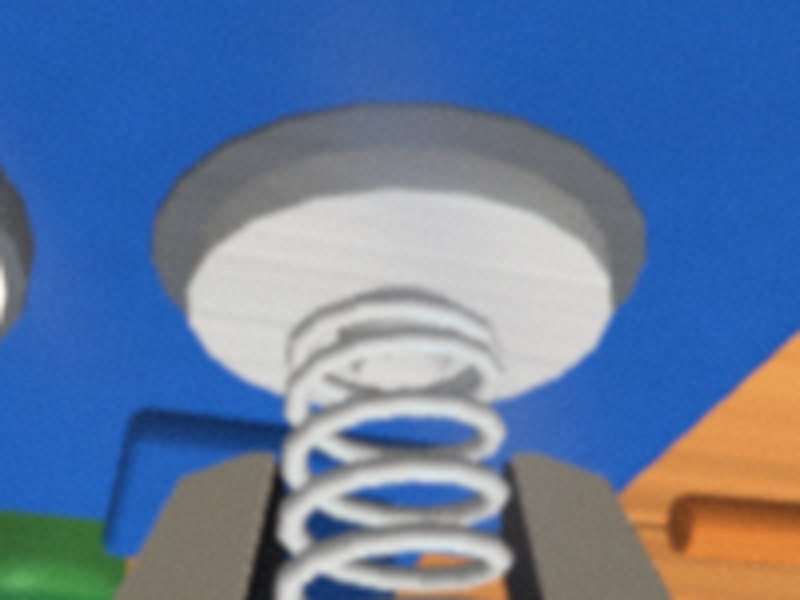

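Call:
{"name": "step_arm", "arguments": {
  "motion": [
    [[0.001, 0, 0.001], [0, 0, 0], -1],
    [[0.002, 0, 0.0016], [0, 0, 0], -1],
    [[0.003, 0, 0.0024], [0, 0, 0], -1],
    [[0.0038, 0, 0.0032], [0, 0, 0], -1],
    [[0.0038, 0, 0.0032], [0, 0, 0], -1]
  ]
}}

```text
t: 13.3
position: [0.6122, 0.037, 0.0661]
orientation: [-0.122, 0.926, 0.048, 0.355]
ft_force: [-1.2, -0.2, 2.1]
opening: 0.0316
```

Run:
```python
from h import *
o=get_obs();print(o['position'],o['opening'],o['ft_force'])
M=R.from_quat(o['orientation']).as_matrix(); g=o['position']-M[:,2]*GD; print('grasp',g.round(4))
c=snap('wrist','w9')
def show():
  m=cv2.cvtColor(c['color'],cv2.COLOR_BGR2GRAY)
```

```text
[0.61220486 0.03703877 0.06614665] 0.031555188295776256 [-1.15615984 -0.21684767  2.06563829]
grasp [0.6001 0.0338 0.0801]
```

Call:
{"name": "step_arm", "arguments": {
  "motion": [
    [[0, 0, 0], [0, 0, 0], -0.2],
    [[0, 0, 0], [0, 0, 0], 0.1],
    [[0, 0, 0], [0, 0, 0], 0.3],
    [[0, 0, 0], [0, 0, 0], 0.3],
    [[0, 0, 0], [0, 0, 0], 0.3],
    [[0, 0, -0.02], [0, 0, 0], 0.3],
    [[0, 0, -0.05], [0, 0, 0], 0.3],
    [[0, 0, -0.09], [0, 0, 0], 0.3],
    [[0, 0, -0.12], [0, 0, 0], 0.3],
    [[0, 0, -0.12], [0, 0, 0], 0.3],
    [[0, 0, -0.12], [0, 0, 0], 0.3]
  ]
}}

```text
t: 14.27
position: [0.5348, 0.0157, 0.1568]
orientation: [-0.122, 0.925, 0.047, 0.356]
ft_force: [0.3, -0.1, -0.3]
opening: 0.0606
```

Run:
```python
from kin import *
o=get_obs();print(o['position'],o['opening'],o['ft_force'],o['joint_positions'].round(2))
c=snap('wrist','w10'); h=cv2.cvtColor(c['color'],cv2.COLOR_BGR2HSV)
for n,p in(('foot',[.6007,.034,.045]),('top',[.6007,.034,.105]),('pointer',[.659,.0755,.183]),('mark',[.659,.0755,.094]),('dial',[.6126,-.0604,.036])): print(n,proj(c,p).round(1))
a,b=proj(c,[.6007,.034,.045]),proj(c,[.6007,.034,.105])
m=cv2.inRange(h,(0,0,110),(179,70,255)); print('spring mask rows:')
for v in np.linspace(a[1]-5,b[1]+8,8).astype(int):
  if 0<=v<420:
    xs=np.where(m[v,int(a[0])-30:int(a[0])+30])[0]+int(a[0])-30; print(v,xs.min() if len(xs) else None,xs.max() if len(xs) else None)
er,s,x,mm=fit();q=o['joint_positions']
K=np.array([.603,.034,.375])
for az in(120,140):
  print(az);follow(q,[(np.array([.5,.0,.28]),ori(60,30)),(np.array([.5,.0,.38]),ori(az,0)),(K,ori(az,0)),(K-[0,0,.125],ori(az,0))],x,s)
```

```text
[0.53477815 0.01566646 0.15676644] 0.06059798970917169 [ 0.34234771 -0.14468887 -0.2664678 ] [-0.22  0.24  2.24  1.6   0.32  2.74]
foot [279.5 180.6]
top [279.7 236. ]
pointer [306.6 343.7]
mark [302.7 255.1]
dial [180.4 165. ]
spring mask rows:
175 249 308
185 249 308
195 260 299
204 262 294
214 262 294
224 261 294
234 261 306
244 277 308
120
[-0.43, 0.14, 1.91, 0.67, 1.11, 2.87] maxstep 0.18 err 0.0331 ang 47 dist 0.128
[-0.09, 0.14, 1.53, 0.0, 1.48, 2.53] maxstep 0.06 err 0.0267 ang 66 dist 0.1
[-0.02, 0.35, 1.27, 0.0, 1.52, 2.6] maxstep 0.02 err 0.0 ang 0 dist 0.109
[-0.02, 0.42, 1.46, -0.0, 1.25, 2.6] maxstep 0.02 err 0.0 ang 0 dist 0.125
140
[-0.43, 0.14, 1.91, 0.67, 1.11, 2.87] maxstep 0.18 err 0.0331 ang 47 dist 0.128
[-0.09, 0.14, 1.53, -0.0, 1.48, 2.18] maxstep 0.07 err 0.0223 ang 85 dist 0.1
[-0.02, 0.35, 1.27, 0.0, 1.52, 2.25] maxstep 0.02 err 0.0 ang 0 dist 0.109
[-0.02, 0.42, 1.46, -0.0, 1.25, 2.25] maxstep 0.02 err 0.0 ang 0 dist 0.125
```

Run:
```python
from kin import *
for f in('w10','w6','w8'):
  c=load(f);h=cv2.cvtColor(c['color'],cv2.COLOR_BGR2HSV)
  W=np.linalg.inv(c['cfw'])[:3,3]
  for n,(l1,h1) in(('red',((0,130,80),(6,255,255))),('red2',((174,130,80),(179,255,255))),('yel',((22,130,100),(33,255,255)))):
    N,l,st,ce=cv2.connectedComponentsWithStats(cv2.inRange(h,l1,h1))
    for i in range(1,N):
      if st[i,4]>5 and st[i,4]<2000 and 150<ce[i][1]<420:
        o,v=ray(c,ce[i]); p=o+v*(.6595-o[0])/v[0]; print(f,n,ce[i].round(1),st[i].tolist(),p.round(4))
q=get_obs()['joint_positions'];er,s,x,mm=fit()
A=np.array
for w in([(A([.47,-.02,.25]),ori(80,30)),(A([.5,0,.38]),ori(130,0))],[(A([.47,-.02,.25]),ori(100,25)),(A([.5,0,.38]),ori(130,0))],[(A([.48,0,.3]),ori(130,10)),(A([.5,0,.38]),ori(130,0))]): print();follow(q,w,x,s)
```

```text
w10 red [180.9 174.1] [178, 172, 8, 5, 31] [ 0.6595 -0.0639  0.0118]
w10 red [195.8 187.5] [193, 185, 6, 6, 12] [ 0.6595 -0.0455  0.0268]
w10 red [ 40.6 248.1] [35, 247, 12, 3, 26] [ 0.6595 -0.1689  0.115 ]
w10 red [310.7 259.9] [302, 255, 16, 13, 120] [0.6595 0.0845 0.0984]
w10 yel [ 32.4 226.8] [29, 225, 8, 4, 19] [ 0.6595 -0.1825  0.0956]
w6 red [119.4 215.4] [113, 211, 19, 9, 45] [ 0.6595 -0.0693  0.0197]
w6 red [249.6 291.3] [248, 288, 5, 7, 21] [0.6595 0.0885 0.0964]
w8 red [127.1 200.8] [110, 192, 38, 18, 155] [ 0.6595 -0.0667  0.0149]
w8 red [147.3 223.3] [142, 219, 12, 9, 31] [ 0.6595 -0.049   0.0315]
w8 yel [208.  357.5] [207, 352, 4, 11, 22] [0.6595 0.0042 0.1189]

[-0.43, 0.22, 1.85, 0.53, 1.27, 2.67] maxstep 0.18 err 0.0054 ang 66 dist 0.118
[-0.09, 0.14, 1.53, 0.0, 1.48, 2.35] maxstep 0.04 err 0.0 ang 58 dist 0.135

[-0.36, 0.27, 1.75, 0.38, 1.37, 2.48] maxstep 0.21 err 0.0024 ang 86 dist 0.118
[-0.09, 0.14, 1.53, 0.0, 1.48, 2.35] maxstep 0.03 err 0.0 ang 39 dist 0.135

[-0.16, 0.21, 1.64, 0.11, 1.42, 2.26] maxstep 0.27 err 0.0054 ang 118 dist 0.154
[-0.09, 0.14, 1.53, 0.0, 1.48, 2.35] maxstep 0.01 err 0.0 ang 10 dist 0.082
```

Run:
```python
from h import *
c=load('w10')['color']; s=load('s0')['color']
A=cv2.resize(c[235:285,270:345],(450,300),interpolation=cv2.INTER_CUBIC)
B=cv2.resize(c[140:200,140:220],(350,262),interpolation=cv2.INTER_CUBIC)
C=cv2.resize(s[240:300,275:315],(350,525),interpolation=cv2.INTER_CUBIC)[:300]
D=cv2.resize(s[240:290,280:314],(350,515),interpolation=cv2.INTER_CUBIC)[:290]
E=np.zeros((600,800,3),np.uint8); E[:300,:450]=A; E[:262,450:]=B; E[300:590,450:]=D
F=cv2.resize(c[150:250,225:345],(345,288),interpolation=cv2.INTER_CUBIC); E[305:593,:345]=F
cv2.imwrite('pics/c2.png',E)
```

```text
(no output)
```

View pics/c2.png

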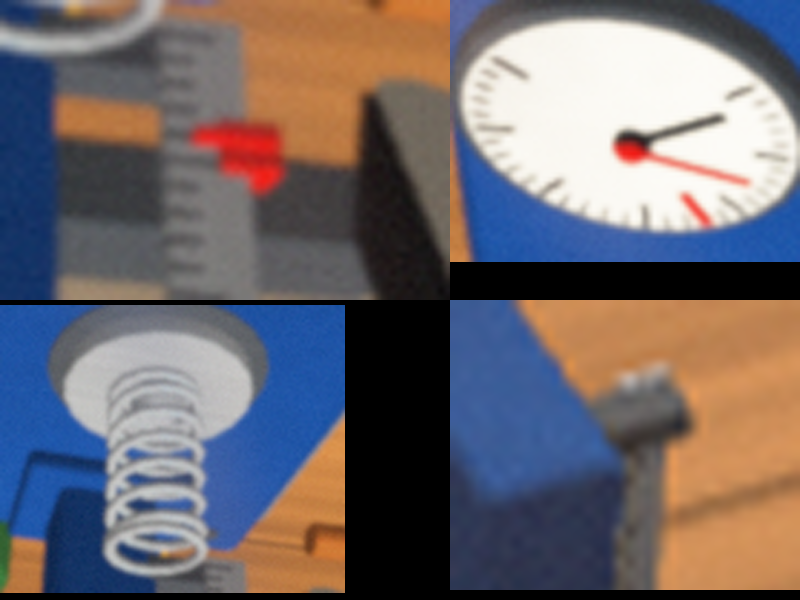

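The crop shows the spring standing straight over the stub, the needle just above 0, and the red marker tip at about pixel (302,257), i.e. z≈0.095. That is about 88 mm of travel, within the stated 87–91 mm. Next is the move to the knob.

Run:
```python
from kin import *
q=get_obs()['joint_positions'];er,s,x,mm=fit();A=np.array
follow(q,[(A([.43,-.03,.24]),ori(100,25)),(A([.47,0,.40]),ori(130,0)),(A([.6007,.034,.36]),ori(130,0)),(A([.6007,.034,.25]),ori(130,0))],x,s)
plan([.43,-.03,.24],100,25,tcp=True)
```

```text
[-0.41, 0.22, 1.85, 0.37, 1.34, 2.43] maxstep 0.2 err 0.0001 ang 86 dist 0.14
[-0.1, 0.07, 1.56, 0.0, 1.51, 2.34] maxstep 0.03 err 0.0 ang 39 dist 0.168
[-0.02, 0.35, 1.3, 0.0, 1.49, 2.42] maxstep 0.02 err 0.0 ang 0 dist 0.141
[-0.02, 0.42, 1.47, -0.0, 1.25, 2.42] maxstep 0.02 err 0.0 ang 0 dist 0.11
shift [0.0278, -0.017, -0.1385] turn [-0.8216, 0.242, -1.2411] dist 0.142 tcp [ 0.43 -0.03  0.24] t 14.32
```

Call:
{"name": "step_arm", "arguments": {
  "motion": [
    [[0.028, -0.017, -0.138], [-0.822, 0.242, -1.241], -1],
    [[0.028, -0.017, -0.138], [-0.822, 0.242, -1.241], -1],
    [[0.028, -0.017, -0.138], [-0.822, 0.242, -1.241], -1],
    [[0.028, -0.017, -0.138], [-0.822, 0.242, -1.241], -1],
    [[0.028, -0.017, -0.138], [-0.822, 0.242, -1.241], -1],
    [[0.028, -0.017, -0.138], [-0.822, 0.242, -1.241], -1],
    [[0.028, -0.017, -0.138], [-0.822, 0.242, -1.241], -1],
    [[0.028, -0.017, -0.138], [-0.822, 0.242, -1.241], -1],
    [[0.028, -0.017, -0.138], [-0.822, 0.242, -1.241], -1],
    [[0.028, -0.017, -0.138], [-0.822, 0.242, -1.241], -1],
    [[0.028, -0.017, -0.138], [-0.822, 0.242, -1.241], -1],
    [[0.028, -0.017, -0.138], [-0.822, 0.242, -1.241], -1],
    [[0.028, -0.017, -0.138], [-0.822, 0.242, -1.241], -1],
    [[0.028, -0.017, -0.138], [-0.822, 0.242, -1.241], -1],
    [[0.028, -0.017, -0.138], [-0.822, 0.242, -1.241], -1]
  ]
}}

```text
t: 15.57
position: [0.4306, -0.0288, 0.2381]
orientation: [0.747, -0.627, -0.168, -0.14]
ft_force: [0.7, -0.2, -0.1]
opening: 0.0007
```

Run:
```python
from h import *
o=get_obs();print(o['position'],o['opening'],o['joint_positions'].round(2))
plan([.47,0,.40],130,0,tcp=True)
```

```text
[ 0.43060794 -0.0287617   0.23810602] 0.0007025185705806002 [-0.41  0.22  1.85  0.37  1.34  2.42]
shift [-0.0885, -0.0435, -0.1373] turn [-0.1138, 0.4311, -0.5151] dist 0.169 tcp [0.47 0.   0.4 ] t 15.57
```

Call:
{"name": "step_arm", "arguments": {
  "motion": [
    [[-0.0885, -0.0435, -0.137], [-0.114, 0.431, -0.515], -1],
    [[-0.0885, -0.0435, -0.137], [-0.114, 0.431, -0.515], -1],
    [[-0.0885, -0.0435, -0.137], [-0.114, 0.431, -0.515], -1],
    [[-0.0885, -0.0435, -0.137], [-0.114, 0.431, -0.515], -1],
    [[-0.0885, -0.0435, -0.137], [-0.114, 0.431, -0.515], -1],
    [[-0.0885, -0.0435, -0.137], [-0.114, 0.431, -0.515], -1],
    [[-0.0885, -0.0435, -0.137], [-0.114, 0.431, -0.515], -1],
    [[-0.0885, -0.0435, -0.137], [-0.114, 0.431, -0.515], -1]
  ]
}}

```text
t: 16.23
position: [0.4687, 0.0003, 0.3998]
orientation: [0.906, -0.423, -0.0, 0.0]
ft_force: [-0.1, -0.5, -0.5]
opening: 0.0004
```

Run:
```python
from h import *
o=get_obs();print(o['position'],o['opening'],o['joint_positions'].round(2))
c=snap('wrist','w11'); h=cv2.cvtColor(c['color'],cv2.COLOR_BGR2HSV)
m=cv2.inRange(h,(0,0,0),(179,255,60)); 
u,v=proj(c,[.6007,.034,.341]); print(u,v)
N,l,st,ce=cv2.connectedComponentsWithStats(m)
for i in range(1,N):
  if st[i,4]>300: print(st[i],ce[i].round(1),onz(c,ce[i],.335).round(4))
plan([.6007,.034,.36],130,0,tcp=True); plan([.6007,.034,.345],130,0,tcp=True)
```

```text
[4.68731059e-01 3.48358980e-04 3.99832374e-01] 0.0003644308592480942 [-0.1   0.07  1.57 -0.    1.51  2.35]
108.60213411555179 152.94516875743886
[  10    0   77  118 1369] [47.6 56.9] [0.6718 0.0071 0.335 ]
[  81  119   65   63 3131] [112.8 150.4] [0.6013 0.0329 0.335 ]
[  34  187   44   49 1172] [ 55.  211.1] [0.6128 0.1038 0.335 ]
[  284   256   276   122 15961] [385.8 323. ] [0.3375 0.0082 0.335 ]
[    0   286   273    99 12852] [194.8 334.2] [0.4603 0.1259 0.335 ]
[    0   346   560    74 10286] [332.9 403.1] [0.3103 0.1058 0.335 ]
[414 348  50  30 709] [441.5 357.5] [0.2692 0.0017 0.335 ]
shift [0.0584, -0.1231, 0.0394] turn [0.0018, 0.0005, -0.002] dist 0.142 tcp [0.601 0.034 0.36 ] t 16.28
shift [0.0584, -0.1232, 0.0544] turn [0.0018, 0.0005, -0.002] dist 0.147 tcp [0.601 0.034 0.345] t 16.28
```

Call:
{"name": "step_arm", "arguments": {
  "motion": [
    [[0.0584, -0.1231, 0.034], [0, 0, 0], -1],
    [[0.0584, -0.1231, 0.034], [0, 0, 0], -1],
    [[0.0584, -0.1231, 0.034], [0, 0, 0], -1],
    [[0.0584, -0.1231, 0.034], [0, 0, 0], -1],
    [[0.0584, -0.1231, 0.034], [0, 0, 0], -1],
    [[0.0584, -0.1231, 0.05], [0, 0, 0], -1],
    [[0.0584, -0.1231, 0.05], [0, 0, 0], -1],
    [[0.0584, -0.1231, 0.05], [0, 0, 0], -1]
  ]
}}

```text
t: 16.95
position: [0.6002, 0.0333, 0.3499]
orientation: [0.906, -0.423, -0.0, 0.002]
ft_force: [0.9, 0.3, 0.2]
opening: 0.0005
```

Run:
```python
from h import *
o=get_obs();print(o['position'],o['ft_force'])
plan([.6010,.0335,.266],130,0,tcp=True); plan([.6010,.0335,.2535],130,0,tcp=True)
```

```text
[0.60024213 0.03328176 0.3498753 ] [0.87942607 0.33923228 0.18025905]
shift [0.0003, -0.001, 0.0839] turn [0.0034, -0.0007, -0.0016] dist 0.084 tcp [0.601 0.034 0.266] t 16.95
shift [0.0003, -0.0011, 0.0964] turn [0.0034, -0.0007, -0.0016] dist 0.096 tcp [0.601 0.034 0.254] t 16.95
```

Call:
{"name": "step_arm", "arguments": {
  "motion": [
    [[0, 0, 0.008], [0, 0, 0], -1],
    [[0, 0, 0.016], [0, 0, 0], -1],
    [[0, 0, 0.024], [0, 0, 0], -1],
    [[0, 0, 0.032], [0, 0, 0], -1],
    [[0, 0, 0.04], [0, 0, 0], -1],
    [[0, 0, 0.048], [0, 0, 0], -1],
    [[0, 0, 0.056], [0, 0, 0], -1],
    [[0, 0, 0.064], [0, 0, 0], -1],
    [[0, 0, 0.072], [0, 0, 0], -1],
    [[0, 0, 0.08], [0, 0, 0], -1],
    [[0, 0, 0.08], [0, 0, 0], -1],
    [[0, 0, 0.08], [0, 0, 0], -1]
  ]
}}

```text
t: 17.95
position: [0.6005, 0.0338, 0.2698]
orientation: [0.906, -0.422, -0.0, 0.002]
ft_force: [-0.9, -1.5, 3.2]
opening: 0.0005
```

Run:
```python
from h import *
o=get_obs();print(o['position'],o['ft_force'])
c=snap('wrist','w12'); h=cv2.cvtColor(c['color'],cv2.COLOR_BGR2HSV); m=cv2.inRange(h,(0,0,0),(179,255,60))
print(proj(c,[.601,.0335,.270]))
s=snap('scene','s1')
for n,p in(('ptr',[.659,.0755,.113]),('mk',[.659,.0755,.095])): print(n,proj(s,p).round(1))
for nm,(a,b) in {'yel':((20,110,90),(34,255,255)),'red':((0,130,90),(8,255,255))}.items():
  hs=cv2.cvtColor(s['color'],cv2.COLOR_BGR2HSV);N,l,st,ce=cv2.connectedComponentsWithStats(cv2.inRange(hs,a,b))
  for i in range(1,N):
    if 240<ce[i][0]<330 and 180<ce[i][1]<300: print(nm,st[i].tolist(),ce[i].round(1))
```

```text
[0.60045541 0.03380477 0.26976847] [-0.87160143 -1.50417174  3.21734981]
[277.11083892 262.18963296]
ptr [294.2 270.2]
mk [294.  274.5]
yel [270, 196, 1, 2, 2] [270.  196.5]
yel [292, 216, 2, 1, 2] [292.5 216. ]
yel [285, 219, 13, 8, 57] [290.9 223.1]
yel [284, 225, 1, 1, 1] [284. 225.]
yel [271, 232, 3, 5, 7] [271.9 233.9]
yel [278, 233, 2, 3, 4] [278.2 233.8]
yel [275, 236, 1, 1, 1] [275. 236.]
red [298, 272, 4, 5, 15] [299.5 274.3]
red [247, 286, 3, 2, 5] [247.8 286.4]
```

Call:
{"name": "step_arm", "arguments": {
  "motion": [
    [[0, 0, 0.002], [0, 0, 0], -1],
    [[0, 0, 0.004], [0, 0, 0], -1],
    [[0, 0, 0.006], [0, 0, 0], -1],
    [[0, 0, 0.008], [0, 0, 0], -1],
    [[0, 0, 0.01], [0, 0, 0], -1],
    [[0, 0, 0.012], [0, 0, 0], -1],
    [[0, 0, 0.0135], [0, 0, 0], -1],
    [[0, 0, 0.015], [0, 0, 0], -1],
    [[0, 0, 0.0162], [0, 0, 0], -1],
    [[0, 0, 0.0168], [0, 0, 0], -1],
    [[0, 0, 0.0168], [0, 0, 0], -1],
    [[0, 0, 0.0168], [0, 0, 0], -1]
  ]
}}

```text
t: 19.05
position: [0.6008, 0.0338, 0.2551]
orientation: [0.906, -0.422, 0.001, 0.001]
ft_force: [-8.2, 0.8, 16.4]
opening: 0.0005
```

Run:
```python
from h import *
o=get_obs();print(o['position'],o['ft_force'])
c=snap('wrist','w13'); t=snap('top','t1'); s=snap('scene','s2')
print('dial wrist',proj(c,[.6126,-.0604,.036]),'dial top',proj(t,[.6126,-.0604,.036]),'scene',proj(s,[.6126,-.0604,.036]))
print('ptr top',proj(t,[.659,.0755,.095]),'ptr wrist',proj(c,[.659,.0755,.095]))
for f in (c,t,s):
  hs=cv2.cvtColor(f['color'],cv2.COLOR_BGR2HSV)
  for nm,(a,b) in {'yel':((20,110,90),(34,255,255)),'red':((0,130,90),(8,255,255))}.items():
    N,l,st,ce=cv2.connectedComponentsWithStats(cv2.inRange(hs,a,b)); P=proj(f,[.659,.0755,.095])
    for i in range(1,N):
      if np.hypot(*(ce[i]-P))<28: print(nm,st[i].tolist(),ce[i].round(1))
```

```text
[0.60077349 0.03384544 0.25511214] [-8.23876534  0.76768715 16.40763065]
dial wrist [320.34117295 122.11167171] dial top [321.12564287 186.62352529] scene [246.74487647 291.21882123]
ptr top [279.96878145 167.15409764] ptr wrist [211.73177296 193.43410668]
red [298, 272, 4, 5, 15] [299.5 274.3]
```

Call:
{"name": "step_arm", "arguments": {
  "motion": [
    [[0, 0, 0.001], [0, 0, 0], -1],
    [[0, 0, 0.002], [0, 0, 0], -1],
    [[0, 0, 0.0024], [0, 0, 0], -1],
    [[0, 0, 0.0024], [0, 0, 0], -1],
    [[0, 0, 0.0024], [0, 0, 0], -1],
    [[0, 0, 0.0024], [0, 0, 0], -1]
  ]
}}

```text
t: 19.7
position: [0.6008, 0.0338, 0.253]
orientation: [0.906, -0.422, 0.001, 0.001]
ft_force: [-8.7, -0.2, 18.2]
opening: 0.0001
```

Run:
```python
from h import *
o=get_obs();print(o['position'],o['ft_force'])
c=snap('wrist','w14')
P=[.6126,-.0604,.036]; u,v=proj(c,P).astype(int)
E=np.zeros((560,790,3),np.uint8)
E[:400,:400]=cv2.resize(c['color'][v-45:v+45,u-45:u+45],(400,400),interpolation=cv2.INTER_CUBIC)
s=snap('scene','s3'); u,v=proj(s,[.659,.0755,.095]).astype(int)
E[:400,410:790]=cv2.resize(s['color'][v-20:v+20,u-19:u+19],(380,400),interpolation=cv2.INTER_CUBIC); print(u,v)
cv2.imwrite('pics/c3.png',E)
# dial red/black angles on plane
h=cv2.cvtColor(c['color'],cv2.COLOR_BGR2HSV)
for n,m in(('red',cv2.inRange(h,(0,110,90),(8,255,255))|cv2.inRange(h,(172,110,90),(179,255,255))),('blk',cv2.inRange(h,(0,0,0),(179,255,75)))):
  Q=np.array([onz(c,(x,y),.038)[:2]-P[:2] for y,x in np.argwhere(m) if np.hypot(*(np.array([x,y])-proj(c,P)))<45]); 
  r=np.hypot(*Q.T)
  for lo_,hi_ in((.004,.012),(.012,.018),(.018,.024),(.024,.034)):
    k=(r>lo_)&(r<hi_); print(n,lo_,np.unique((np.degrees(np.arctan2(Q[k,1],Q[k,0]))/10).round()*10,return_counts=True))
```

```text
[0.60077213 0.03379709 0.25303046] [-8.68055694 -0.20952401 18.16174232]
294 274
red 0.004 (array([-180., -170.,   10.,   20.,   30.,   40.,  120.,  130.,  140.,
        150.,  160.,  170.,  180.]), array([1, 1, 1, 5, 1, 1, 2, 2, 2, 3, 3, 3, 1]))
red 0.012 (array([10.]), array([6]))
red 0.018 (array([10., 40.]), array([5, 5]))
red 0.024 (array([40.]), array([10]))Traceback (most recent call last):
  File "<stdin>", line 14, in <module>
TypeError: hypot() takes from 2 to 3 positional arguments but 0 were given
```

View pics/c3.png

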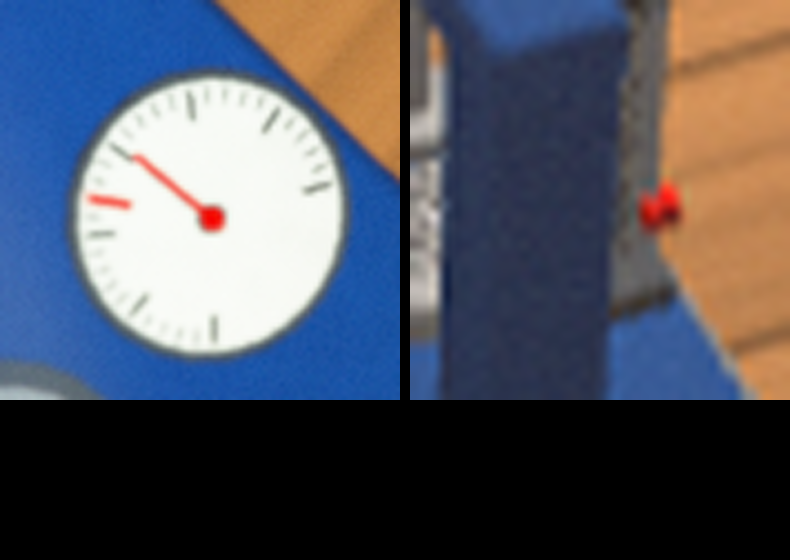

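Call:
{"name": "step_arm", "arguments": {
  "motion": [
    [[0, 0, 0], [0, 0, 0], -1],
    [[0, 0, 0], [0, 0, 0], -1],
    [[0, 0, 0], [0, 0, 0], -1],
    [[0, 0, 0], [0, 0, 0], -1],
    [[0, 0, 0], [0, 0, 0], -1],
    [[0, 0, 0], [0, 0, 0], -1],
    [[0, 0, 0], [0, 0, 0], -1],
    [[0, 0, 0], [0, 0, 0], -1],
    [[0, 0, 0], [0, 0, 0], -1],
    [[0, 0, 0], [0, 0, 0], -1],
    [[0, 0, 0], [0, 0, 0], -1],
    [[0, 0, 0], [0, 0, 0], -1],
    [[0, 0, 0], [0, 0, 0], -1],
    [[0, 0, 0], [0, 0, 0], -1],
    [[0, 0, 0], [0, 0, 0], -1],
    [[0, 0, 0], [0, 0, 0], -1],
    [[0, 0, 0], [0, 0, 0], -1]
  ]
}}

```text
t: 21.22
position: [0.6008, 0.0338, 0.253]
orientation: [0.906, -0.422, 0.001, 0.001]
ft_force: [-8.9, -0.5, 18.6]
opening: 0.0004
```

The dial shows the needle under the red max hand at about 15 N, past the red 12 N tick, and the hold lasted over 1.5 s. So the spring is good and goes in the green tray. I'll let the knob rise.

Call:
{"name": "step_arm", "arguments": {
  "motion": [
    [[0, 0, -0.004], [0, 0, 0], -1],
    [[0, 0, -0.01], [0, 0, 0], -1],
    [[0, 0, -0.018], [0, 0, 0], -1],
    [[0, 0, -0.028], [0, 0, 0], -1],
    [[0, 0, -0.038], [0, 0, 0], -1],
    [[0, 0, -0.048], [0, 0, 0], -1],
    [[0, 0, -0.058], [0, 0, 0], -1],
    [[0, 0, -0.068], [0, 0, 0], -1],
    [[0, 0, -0.078], [0, 0, 0], -1],
    [[0, 0, -0.088], [0, 0, 0], -1],
    [[0, 0, -0.1], [0, 0, 0], -1],
    [[0, 0, -0.125], [0, 0, 0], -1],
    [[0, 0, -0.15], [0, 0, 0], -1],
    [[0, 0, -0.15], [0, 0, 0], -1]
  ]
}}

```text
t: 22.38
position: [0.6019, 0.0342, 0.4067]
orientation: [0.906, -0.422, 0.004, 0.0]
ft_force: [0.1, 0.5, 0.7]
opening: 0.0004
```

Run:
```python
from kin import *
o=get_obs();print(o['position'],o['ft_force'],o['joint_positions'].round(2))
q=o['joint_positions'];er,s,x,mm=fit();A=np.array; N=ori(15,42); T=A([.6,.0338,.08])
w=[(A([.45,-.0,.38]),ori(130,0)),(A([.43,-.03,.24]),ori(100,25)),(T-N[:,2]*.12+N[:,2]*GD,N),(T+N[:,2]*GD,N),(T+[0,0,.022]+N[:,2]*GD,N),(T+[-.12,0,.03]+N[:,2]*GD,N)]
q=follow(q,w,x,s)
for az in(0,15,30,60,90): 
  n=ori(az,42); G=A([.5917,.326,.004+.037]); print(az);follow(q,[(A([.45,.15,.2]),ori((az+15)/2,42)),(G+[0,0,.08]+n[:,2]*GD,n),(G+n[:,2]*GD,n)],x,s)
plan([.45,0,.38],130,0,tcp=True)
```

```text
[0.60188557 0.0341526  0.40666612] [0.12739752 0.53888161 0.74233322] [-0.02  0.34  1.22 -0.    1.58  2.42]
[-0.1, 0.03, 1.64, -0.0, 1.47, 2.34] maxstep 0.03 err 0.0 ang 0 dist 0.156
[-0.41, 0.22, 1.85, 0.37, 1.34, 2.43] maxstep 0.03 err 0.0 ang 39 dist 0.145
[-0.22, 0.25, 2.24, 1.62, 0.31, 2.73] maxstep 0.21 err 0.0 ang 86 dist 0.142
[-0.13, 0.55, 2.08, 2.19, 0.32, 2.2] maxstep 0.05 err 0.0 ang 0 dist 0.12
[-0.13, 0.5, 2.08, 2.04, 0.29, 2.35] maxstep 0.01 err 0.0 ang 0 dist 0.022
[-0.18, 0.35, 2.37, 2.28, 0.39, 2.06] maxstep 0.03 err 0.0 ang 0 dist 0.12
0
[0.28, 0.04, 2.36, 4.71, 0.1, 0.11] maxstep 1.07 err 0.0078 ang 8 dist 0.159
[0.57, 0.59, 1.86, 4.71, 0.37, 0.43] maxstep 0.04 err 0.0134 ang 7 dist 0.252
[0.57, 0.73, 1.83, 4.53, 0.38, 0.64] maxstep 0.03 err 0.0117 ang 0 dist 0.08
15
[0.18, 0.03, 2.37, 1.78, 0.07, 2.87] maxstep 0.17 err 0.0102 ang 0 dist 0.159
[0.49, 0.56, 1.88, 4.6, 0.15, 0.28] maxstep 2.08 err 0.0124 ang 0 dist 0.254
[0.49, 0.71, 1.89, 3.86, 0.24, 1.04] maxstep 0.07 err 0.0 ang 0 dist 0.08
30
[0.12, 0.03, 2.37, 1.64, 0.18, 2.87] maxstep 0.1 err 0.0115 ang 7 dist 0.159
[0.4, 0.55, 1.9, 1.99, 0.09, 2.63] maxstep 0.09 err 0.0084 ang 7 dist 0.255
[0.4, 0.71, 1.9, 2.76, 0.21, 1.86] maxstep 0.11 err 0.0 ang 0 dist 0.08
60
[-0.04, 0.06, 2.33, 1.32, 0.47, 2.87] maxstep 0.08 err 0.008 ang 22 dist 0.159
[0.25, 0.59, 1.81, 1.26, 0.53, 2.85] maxstep 0.04 err 0.0055 ang 22 dist 0.256
[0.25, 0.74, 1.82, 1.53, 0.5, 2.54] maxstep 0.02 err 0.0 ang 0 dist 0.08
90
[-0.13, 0.11, 2.25, 1.11, 0.7, 2.82] maxstep 0.11 err 0.0 ang 37 dist 0.159
[0.18, 0.69, 1.6, 0.95, 0.95, 2.7] maxstep 0.06 err 0.0 ang 37 dist 0.254
[0.18, 0.82, 1.61, 1.03, 0.87, 2.56] maxstep 0.01 err 0.0 ang 0 dist 0.08
shift [-0.0717, 0.1384, 0.0257] turn [-0.003, -0.0076, 0.0004] dist 0.158 tcp [0.45 0.   0.38] t 22.38
```

Call:
{"name": "step_arm", "arguments": {
  "motion": [
    [[-0.0717, 0.1384, 0.026], [0, 0, 0], -1],
    [[-0.0717, 0.1384, 0.026], [0, 0, 0], -1],
    [[-0.0717, 0.1384, 0.026], [0, 0, 0], -1],
    [[-0.0717, 0.1384, 0.026], [0, 0, 0], -1],
    [[-0.0717, 0.1384, 0.026], [0, 0, 0], 0.3],
    [[-0.0717, 0.1384, 0.026], [0, 0, 0], 0.3],
    [[-0.0717, 0.1384, 0.026], [0, 0, 0], 0.3]
  ]
}}

```text
t: 22.97
position: [0.4495, -0.0, 0.3758]
orientation: [0.906, -0.422, 0.001, 0.002]
ft_force: [-0.0, -0.0, 0.3]
opening: 0.016
```

Run:
```python
from kin import *
o=get_obs();print(o['position'],o['joint_positions'].round(2))
plan([.43,-.03,.24],100,25,tcp=True)
# path search from plate retreat to green tray
er,s,x,mm=fit();A=np.array; q0=A([-.18,.35,2.37,2.28,.39,2.06])
import io,contextlib
def err(q,wps):
    p0,M0=fk(q,x,*s); E=0;J=0
    for p1,M1 in wps:
        S=Slerp([0,1],R.from_matrix([M0,M1]))
        for u in np.linspace(0,1,9)[1:]:
            q2,e=ik(p0+(p1-p0)*u,S(u).as_matrix(),x,s,q);E=max(E,e);J=max(J,abs(q2-q).max());q=q2
        p0,M0=p1,M1
    return round(E,4),round(J,2),q.round(2)
for az in(50,65,75):
  n=ori(az,42);G=A([.585,.315,.043]);end=[(G+[0,0,.09]+n[:,2]*GD,n),(G+n[:,2]*GD,n)]
  for p in([.43,.03,.13],[.40,.08,.15],[.46,.1,.11],[.44,.1,.2]):
    print(az,p,err(q0,[(A(p),n)]+end))
```

```text
[ 4.49468158e-01 -4.35339224e-05  3.75839044e-01] [-0.1   0.03  1.65 -0.    1.45  2.34]
shift [0.0099, 0.0339, 0.1359] turn [0.1149, -0.4302, 0.5154] dist 0.14 tcp [ 0.43 -0.03  0.24] t 22.97
50 [0.43, 0.03, 0.13] (np.float64(0.0019), np.float64(0.2), array([0.28, 0.71, 1.89, 1.81, 0.4 , 2.42]))
50 [0.4, 0.08, 0.15] (np.float64(0.0019), np.float64(0.19), array([0.28, 0.71, 1.89, 1.81, 0.4 , 2.42]))
50 [0.46, 0.1, 0.11] (np.float64(0.0019), np.float64(0.15), array([0.28, 0.71, 1.89, 1.81, 0.4 , 2.42]))
50 [0.44, 0.1, 0.2] (np.float64(0.0019), np.float64(0.23), array([0.28, 0.71, 1.89, 1.81, 0.4 , 2.42]))
65 [0.43, 0.03, 0.13] (np.float64(0.0), np.float64(0.27), array([0.22, 0.74, 1.82, 1.43, 0.57, 2.53]))
65 [0.4, 0.08, 0.15] (np.float64(0.0), np.float64(0.26), array([0.22, 0.74, 1.82, 1.43, 0.57, 2.53]))
65 [0.46, 0.1, 0.11] (np.float64(0.0), np.float64(0.22), array([0.22, 0.74, 1.82, 1.43, 0.57, 2.53]))
65 [0.44, 0.1, 0.2] (np.float64(0.0), np.float64(0.3), array([0.22, 0.74, 1.82, 1.43, 0.57, 2.53]))
75 [0.43, 0.03, 0.13] (np.float64(0.0), np.float64(0.32), array([0.19, 0.76, 1.75, 1.25, 0.69, 2.55]))
75 [0.4, 0.08, 0.15] (np.float64(0.0), np.float64(0.3), array([0.19, 0.76, 1.75, 1.25, 0.69, 2.55]))
75 [0.46, 0.1, 0.11] (np.float64(0.0), np.float64(0.27), array([0.19, 0.76, 1.75, 1.25, 0.69, 2.55]))
75 [0.44, 0.1, 0.2] (np.float64(0.0), np.float64(0.34), array([0.19, 0.76, 1.75, 1.25, 0.69, 2.55]))
```

Call:
{"name": "step_arm", "arguments": {
  "motion": [
    [[0.01, 0.034, 0.136], [0.115, -0.43, 0.515], 0.3],
    [[0.01, 0.034, 0.136], [0.115, -0.43, 0.515], 0.3],
    [[0.01, 0.034, 0.136], [0.115, -0.43, 0.515], 0.3],
    [[0.01, 0.034, 0.136], [0.115, -0.43, 0.515], 0.3],
    [[0.01, 0.034, 0.136], [0.115, -0.43, 0.515], 0.3],
    [[0.01, 0.034, 0.136], [0.115, -0.43, 0.515], 0.3],
    [[0.01, 0.034, 0.136], [0.115, -0.43, 0.515], 0.3],
    [[0.01, 0.034, 0.136], [0.115, -0.43, 0.515], 0.3]
  ]
}}

```text
t: 23.63
position: [0.43, -0.0306, 0.2391]
orientation: [0.748, -0.627, -0.166, -0.138]
ft_force: [-0.2, -0.2, -0.2]
opening: 0.0603
```

Run:
```python
from h import *
o=get_obs();print(o['position'],o['opening'],o['joint_positions'].round(2))
plan([.6005,.0339,.078],15,42,back=.12)
plan([.6005,.0339,.078],15,42,back=.16)
```

```text
[ 0.43002031 -0.03060678  0.23905007] 0.06033764201042897 [-0.41  0.22  1.85  0.37  1.34  2.42]
shift [0.0109, -0.1118, 0.0895] turn [0.8224, -0.2414, 1.2422] dist 0.144 tcp [0.535 0.016 0.153] t 23.63
shift [0.0005, -0.0851, 0.0616] turn [0.8224, -0.2414, 1.2422] dist 0.105 tcp [0.509 0.009 0.183] t 23.63
```

Call:
{"name": "step_arm", "arguments": {
  "motion": [
    [[0, 0, 0], [0.822, -0.241, 1.242], 0.3],
    [[0, 0, 0], [0.822, -0.241, 1.242], 0.3],
    [[0, 0, 0], [0.822, -0.241, 1.242], 0.3],
    [[0, 0, 0], [0.822, -0.241, 1.242], 0.3],
    [[0, 0, 0], [0.822, -0.241, 1.242], 0.3],
    [[0, 0, 0], [0.822, -0.241, 1.242], 0.3],
    [[0, 0, 0], [0.822, -0.241, 1.242], 0.3],
    [[0, -0.085, 0.062], [0.822, -0.241, 1.242], 0.3],
    [[0, -0.085, 0.062], [0.822, -0.241, 1.242], 0.3],
    [[0, -0.085, 0.062], [0.822, -0.241, 1.242], 0.3],
    [[0, -0.085, 0.062], [0.822, -0.241, 1.242], 0.3],
    [[0, -0.085, 0.062], [0.822, -0.241, 1.242], 0.3],
    [[0.011, -0.112, 0.0895], [0.822, -0.241, 1.242], 0.3],
    [[0.011, -0.112, 0.0895], [0.822, -0.241, 1.242], 0.3],
    [[0.011, -0.112, 0.0895], [0.822, -0.241, 1.242], 0.3],
    [[0.011, -0.112, 0.0895], [0.822, -0.241, 1.242], 0.3]
  ]
}}

```text
t: 24.97
position: [0.5347, 0.0175, 0.1541]
orientation: [-0.123, 0.925, 0.047, 0.355]
ft_force: [0.8, 0.6, -1.0]
opening: 0.0602
```

Run:
```python
from h import *
o=get_obs();print(o['position'],o['opening'],o['joint_positions'].round(2))
c=snap('wrist','w15'); h=cv2.cvtColor(c['color'],cv2.COLOR_BGR2HSV)
m=cv2.inRange(h,(0,0,110),(179,70,255)); a,b=proj(c,[.6007,.034,.045]),proj(c,[.6007,.034,.105]); print(a,b)
for v in np.linspace(a[1]+5,b[1]+12,9).astype(int):
    xs=np.where(m[v,int(a[0])-26:int(a[0])+26])[0]+int(a[0])-26; print(v,xs.min() if len(xs) else None,xs.max() if len(xs) else None)
plan([.6005,.0339,.078],15,42)
```

```text
[0.53472629 0.01752527 0.1540705 ] 0.06019333069183013 [-0.22  0.24  2.24  1.62  0.32  2.72]
[277.50611969 182.84322783] [277.42260679 238.83362422]
187 251 302
195 254 301
203 261 293
211 260 293
219 259 293
227 259 292
235 259 294
242 261 302
250 297 302
shift [0.0008, -0.0009, 0.1211] turn [0.0004, 0.0008, 0.0018] dist 0.121 tcp [0.613 0.037 0.064] t 25.02
```

Call:
{"name": "step_arm", "arguments": {
  "motion": [
    [[0, 0, 0.04], [0, 0, 0], 0.3],
    [[0, -0.001, 0.075], [0, 0, 0], 0.3],
    [[0, -0.001, 0.1], [0, 0, 0], 0.3],
    [[0.001, -0.001, 0.121], [0, 0, 0], 0.3],
    [[0.001, -0.001, 0.121], [0, 0, 0], 0.3],
    [[0.001, -0.001, 0.121], [0, 0, 0], 0.3],
    [[0.001, -0.001, 0.121], [0, 0, 0], -1],
    [[0.001, -0.001, 0.121], [0, 0, 0], -1],
    [[0.001, -0.001, 0.121], [0, 0, 0], -1],
    [[0.001, -0.001, 0.121], [0, 0, 0], -1],
    [[0.001, -0.001, 0.121], [0, 0, 0], -1],
    [[0.001, -0.001, 0.121], [0, 0, 0], -1],
    [[0.001, -0.001, 0.121], [0, 0, 0], -1]
  ]
}}

```text
t: 26.1
position: [0.6125, 0.0365, 0.0635]
orientation: [-0.121, 0.926, 0.047, 0.356]
ft_force: [-2.9, -1.4, 5.1]
opening: 0.0317
```

Run:
```python
from h import *
o=get_obs();print(o['position'],o['opening'],o['ft_force'])
M=R.from_quat(o['orientation']).as_matrix(); g=o['position']-M[:,2]*GD; print('grasp',g.round(4))
plan([*g[:2],g[2]+.022],15,42); plan([g[0]-.13,g[1],g[2]+.03],15,42)
```

```text
[0.61249099 0.03654363 0.06351853] 0.03171927651155584 [-2.90996808 -1.42967181  5.10770645]
grasp [0.6003 0.0333 0.0775]
shift [-0.0147, 0.0, -0.0163] turn [-0.0001, 0.0007, -0.001] dist 0.022 tcp [0.612 0.037 0.086] t 26.1
shift [0.0732, 0.0336, -0.1064] turn [-0.0001, 0.0007, -0.001] dist 0.133 tcp [0.482 0.037 0.094] t 26.1
```

Call:
{"name": "step_arm", "arguments": {
  "motion": [
    [[-0.003, 0, -0.003], [0, 0, 0], -1],
    [[-0.006, 0, -0.0065], [0, 0, 0], -1],
    [[-0.0085, 0, -0.0095], [0, 0, 0], -1],
    [[-0.0085, 0, -0.0095], [0, 0, 0], -1],
    [[-0.0085, 0, -0.0095], [0, 0, 0], -1],
    [[0.005, 0.005, -0.025], [0, 0, 0], -1],
    [[0.025, 0.013, -0.048], [0, 0, 0], -1],
    [[0.073, 0.034, -0.106], [0, 0, 0], -1],
    [[0.073, 0.034, -0.106], [0, 0, 0], -1],
    [[0.073, 0.034, -0.106], [0, 0, 0], -1],
    [[0.073, 0.034, -0.106], [0, 0, 0], -1]
  ]
}}

```text
t: 27.02
position: [0.4814, 0.0371, 0.0929]
orientation: [-0.121, 0.926, 0.047, 0.355]
ft_force: [-0.1, -0.3, 0.7]
opening: 0.0312
```

Run:
```python
from h import *
o=get_obs();print(o['position'],o['opening'],o['ft_force'],o['joint_positions'].round(2))
plan([.43,.03,.15],60,42)
```

```text
[0.48141835 0.0371437  0.09291059] 0.031217320770634684 [-0.11273996 -0.30541177  0.67613163] [-0.19  0.34  2.39  2.3   0.4   2.03]
shift [0.0029, 0.0153, -0.0606] turn [-0.5253, -0.0005, -0.5855] dist 0.063 tcp [0.436 0.041 0.136] t 27.02
```

Call:
{"name": "step_arm", "arguments": {
  "motion": [
    [[0.003, 0.015, -0.061], [-0.525, 0, -0.585], -1],
    [[0.003, 0.015, -0.061], [-0.525, 0, -0.585], -1],
    [[0.003, 0.015, -0.061], [-0.525, 0, -0.585], -1],
    [[0.003, 0.015, -0.061], [-0.525, 0, -0.585], -1],
    [[0.003, 0.015, -0.061], [-0.525, 0, -0.585], -1],
    [[0.003, 0.015, -0.061], [-0.525, 0, -0.585], -1],
    [[0.003, 0.015, -0.061], [-0.525, 0, -0.585], -1],
    [[0.003, 0.015, -0.061], [-0.525, 0, -0.585], -1],
    [[0.003, 0.015, -0.061], [-0.525, 0, -0.585], -1],
    [[0.003, 0.015, -0.061], [-0.525, 0, -0.585], -1],
    [[0.003, 0.015, -0.061], [-0.525, 0, -0.585], -1]
  ]
}}

```text
t: 27.93
position: [0.4372, 0.0408, 0.136]
orientation: [-0.465, 0.809, 0.179, 0.311]
ft_force: [-0.3, 0.4, -0.8]
opening: 0.0317
```

Run:
```python
from kin import *
o=get_obs();print(o['position'],o['opening'],o['joint_positions'].round(2))
n=ori(60,42);er,s,x,m=fit()
follow(o['joint_positions'],[(np.array([.585,.315,.13])+n[:,2]*GD,n),(np.array([.585,.315,.04])+n[:,2]*GD,n)],x,s)
plan([.585,.315,.13],60,42)
```

```text
[0.43717672 0.04082756 0.13603233] 0.03166245816366881 [-0.46  0.3   2.23  1.04  0.89  2.4 ]
[0.23, 0.56, 1.84, 1.25, 0.54, 2.85] maxstep 0.06 err 0.0 ang 0 dist 0.327
[0.23, 0.73, 1.85, 1.55, 0.51, 2.5] maxstep 0.02 err 0.0 ang 0 dist 0.09
shift [-0.2273, 0.0102, 0.2317] turn [-0.0021, 0.0003, -0.0027] dist 0.325 tcp [0.591 0.326 0.116] t 27.93
```

Call:
{"name": "step_arm", "arguments": {
  "motion": [
    [[-0.22, 0.01, 0.239], [0, 0, 0], -1],
    [[-0.22, 0.01, 0.239], [0, 0, 0], -1],
    [[-0.22, 0.01, 0.239], [0, 0, 0], -1],
    [[-0.22, 0.01, 0.239], [0, 0, 0], -1],
    [[-0.22, 0.01, 0.239], [0, 0, 0], -1],
    [[-0.22, 0.01, 0.239], [0, 0, 0], -1],
    [[-0.22, 0.01, 0.239], [0, 0, 0], -1],
    [[-0.22, 0.01, 0.239], [0, 0, 0], -1],
    [[-0.22, 0.01, 0.239], [0, 0, 0], -1],
    [[-0.22, 0.01, 0.239], [0, 0, 0], -1],
    [[-0.22, 0.01, 0.239], [0, 0, 0], -1],
    [[-0.22, 0.01, 0.239], [0, 0, 0], -1]
  ]
}}

```text
t: 28.93
position: [0.5896, 0.3246, 0.1058]
orientation: [-0.466, 0.809, 0.179, 0.31]
ft_force: [0.4, -0.0, -0.8]
opening: 0.0317
```

Run:
```python
from h import *
o=get_obs();print(o['position'],o['opening'],o['joint_positions'].round(2))
M=R.from_quat(o['orientation']).as_matrix(); g=o['position']-M[:,2]*GD; print('grasp',g.round(4))
c=snap('wrist','w16'); h=cv2.cvtColor(c['color'],cv2.COLOR_BGR2HSV)
m=cv2.inRange(h,(65,80,30),(90,255,255)); N,l,st,ce=cv2.connectedComponentsWithStats(m)
i=1+np.argmax(st[1:,4]); k=cv2.convexHull(np.argwhere(l==i)[:,::-1].astype(np.int32)); q=cv2.approxPolyDP(k,8,True)[:,0]
print(st[i],[ (p.tolist(),onz(c,p.astype(float),.016).round(3)[:2].tolist()) for p in q])
plan([g[0],g[1],.0385],60,42)
```

```text
[0.58960938 0.32455775 0.10582833] 0.03171193711534529 [0.23 0.57 1.85 1.28 0.53 2.8 ]
grasp [0.5833 0.3137 0.1198]
[  153    12   237   199 24954] [([389, 162], [0.522, 0.381]), ([261, 210], [0.648, 0.39]), ([153, 133], [0.658, 0.266]), ([304, 12], [0.531, 0.248])]
shift [0.0545, 0.0003, 0.0605] turn [-0.0013, -0.0004, -0.0016] dist 0.081 tcp [0.59  0.325 0.025] t 28.98
```

Call:
{"name": "step_arm", "arguments": {
  "motion": [
    [[0.02, 0, 0.022], [0, 0, 0], -1],
    [[0.038, 0, 0.042], [0, 0, 0], -1],
    [[0.047, 0, 0.052], [0, 0, 0], -1],
    [[0.051, 0, 0.0565], [0, 0, 0], -1],
    [[0.053, 0, 0.059], [0, 0, 0], -1],
    [[0.0545, 0, 0.0605], [0, 0, 0], -1],
    [[0.055, 0, 0.061], [0, 0, 0], -1],
    [[0.055, 0, 0.061], [0, 0, 0], -1]
  ]
}}

```text
t: 29.65
position: [0.5907, 0.3255, 0.0247]
orientation: [-0.467, 0.808, 0.179, 0.311]
ft_force: [-0.6, 0.3, -0.0]
opening: 0.0319
```

Run:
```python
from h import *
o=get_obs();print(o['position'],o['opening'],o['ft_force'])
M=R.from_quat(o['orientation']).as_matrix(); g=o['position']-M[:,2]*GD; print('grasp',g.round(4))
c=snap('wrist','w17'); h=cv2.cvtColor(c['color'],cv2.COLOR_BGR2HSV)
m=cv2.inRange(h,(0,0,110),(179,70,255))
for v in range(190,270,8):
    xs=np.where(m[v,235:325])[0]+235; print(v,xs.min() if len(xs) else None,xs.max() if len(xs) else None)
```

```text
[0.59068681 0.32546559 0.02467515] 0.03187755009885397 [-0.61510359  0.29551181 -0.00670472]
grasp [0.5844 0.3146 0.0386]
190 None None
198 None None
206 None None
214 268 292
222 254 304
230 252 305
238 251 302
246 253 306
254 240 324
262 239 320
```

Call:
{"name": "step_arm", "arguments": {
  "motion": [
    [[0.0007, 0, 0.0008], [0, 0, 0], -1],
    [[0.0014, 0, 0.0016], [0, 0, 0], -1],
    [[0.0014, 0, 0.0016], [0, 0, 0], -1],
    [[0.0014, 0, 0.0016], [0, 0, 0], -1]
  ]
}}

```text
t: 30.03
position: [0.5908, 0.3259, 0.0228]
orientation: [-0.467, 0.808, 0.179, 0.311]
ft_force: [-2.8, -2.3, 6.7]
opening: 0.0311
```

Run:
```python
from h import *
o=get_obs();print(o['position'],o['opening'],o['ft_force'])
```

```text
[0.59082861 0.32586542 0.02283817] 0.03110816169616579 [-2.76518701 -2.26115666  6.74446595]
```

Call:
{"name": "step_arm", "arguments": {
  "motion": [
    [[-0.0005, 0, -0.0006], [0, 0, 0], -1],
    [[-0.0007, 0, -0.0008], [0, 0, 0], -1],
    [[-0.0007, 0, -0.0008], [0, 0, 0], -0.25],
    [[-0.0007, 0, -0.0008], [0, 0, 0], 0],
    [[-0.0007, 0, -0.0008], [0, 0, 0], 0.3],
    [[-0.0007, 0, -0.0008], [0, 0, 0], 0.3],
    [[-0.0007, 0, -0.0008], [0, 0, 0], 0.3],
    [[0, 0, -0.03], [0, 0, 0], 0.3],
    [[0, 0, -0.07], [0, 0, 0], 0.3],
    [[0, 0, -0.12], [0, 0, 0], 0.3],
    [[0, 0, -0.12], [0, 0, 0], 0.3],
    [[0, 0, -0.12], [0, 0, 0], 0.3]
  ]
}}

```text
t: 31.03
position: [0.5507, 0.255, 0.113]
orientation: [-0.466, 0.808, 0.178, 0.312]
ft_force: [0.1, 0.2, 0.3]
opening: 0.0605
```

Run:
```python
from h import *
o=get_obs();print(o['position'],o['opening'],o['ft_force'])
c=snap('wrist','w18'); h=cv2.cvtColor(c['color'],cv2.COLOR_BGR2HSV)
m=cv2.inRange(h,(0,0,110),(179,70,255)); a,b=proj(c,[.584,.3145,.004]),proj(c,[.584,.3145,.064]); print(a.round(),b.round())
for v in range(int(a[1])-15,int(b[1])+20,8):
    xs=np.where(m[v,int(a[0])-30:int(a[0])+30])[0]+int(a[0])-30; print(v,xs.min() if len(xs) else None,xs.max() if len(xs) else None)
s=snap('scene','s4'); hs=cv2.cvtColor(s['color'],cv2.COLOR_BGR2HSV); print('scene foot/top',proj(s,[.584,.3145,.004]).round(),proj(s,[.584,.3145,.064]).round())
w=cv2.inRange(hs,(0,0,130),(179,70,255)); u,v=proj(s,[.584,.3145,.034]).astype(int); k=np.argwhere(w[v-25:v+25,u-15:u+15])+[v-25,u-15]; print('scene grey rows',k[:,0].min(),k[:,0].max(),'cols',k[:,1].min(),k[:,1].max(),len(k))
hm=cv2.inRange(hs,(0,0,0),(179,255,50)); u,v=proj(s,[.601,.034,.335]).astype(int); k=np.argwhere(hm[v-30:v+40,u-15:u+15])+[v-30,u-15]; print('knob pred',u,v,'seen',k.mean(0).round(1))
```

```text
[0.55074466 0.25495976 0.11299019] 0.06051040457385083 [0.13034619 0.17536994 0.30015966]
[280. 183.] [280. 239.]
168 None None
176 270 289
184 264 296
192 263 295
200 263 295
208 263 295
216 263 296
224 262 296
232 266 297
240 263 296
248 None None
256 None None
scene foot/top [347. 260.] [349. 247.]
scene grey rows 243 262 cols 344 354 149
knob pred 274 203 seen [202.8 275.9]
```

```bash
python3 -c "
from station import job_done,get_obs
print(get_obs()['t']); print(job_done())"
```

```text
31.1333
the job is handed in; nothing more can be done
None
```

I tested the spring from the cork mat and stood it in the green tray; the job was handed in at 31 s with the gripper clear of everything.

- **Placing:** The spring went onto the plate over the stub with about 3 N of contact by the wrist sensor. The max hand had already moved off zero after the placing; I only judged by eye that it was under the 10 N limit.
- **Test:** I pressed the knob 88 mm down and held it for over 1.5 s. Needle and red max hand both read about 15 N, past the 12 N tick, so the spring is good. The wrist force of about 18 N, less the return spring, agrees with a spring of about 1.2 N/mm.
- **Marker level:** I set this from the marker's measured height, since I could not see pointer and marker together while pressing. Its edge read about 88 mm of travel. The middle of its tip read about 86 mm, just outside the stated 87–91 mm; 88 mm is within 2 mm of both.
- **Last checks (read from image masks, not viewed, as the 12 pictures were used up):** The spring stands upright within about 1 mm of its intended spot in the green tray, and the knob is back at its rest height. I did not check the spare spring and other objects again at the end, but no move went near them except the orange and turquoise look-alikes beside the mat.
- **Setbacks:** Two early moves stopped short at a joint limit, so I changed the approach direction. Setting down in the tray briefly pressed with about 7 N before I backed off and let go.

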